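# Unclamp the carved bird and put it with the finished work

### The arm

A 7-joint arm with a two-finger parallel gripper is mounted at the origin on the work surface. World frame = base frame: x ahead of the robot, y to its left, z up, the work surface at z = 0. Lengths are in m, angles in rad, forces in N, time in s.
With the tool pointing down it reaches from about 0.4 to 0.85 m from the base axis. Payload 4.5 kg.
Tool frame: the origin (TCP) lies at the very end of the fingers, on their centre line; the grasp point (between the pads) lies 19 mm behind it (r.pinch_z is the distance from the TCP to the grasp point, in m); x points along the fingers, y is the direction in which the jaws open and shut, and the axes are right-handed (so a half turn about x gives the same grasp; the last joint's range is limited). The gripper opens to 88 mm and grips with 3 to 60 N. Pads are 18 mm wide; open, the fingers measure 123 mm over their backs; the gripper's body (75 mm by 187 mm) begins 45 mm behind the grasp point.
Start: joints at [-1.253, 0.689, -0.195, 1.565, 0.157, 0.902, -0.215], TCP at [0.175, 0.6, 0.205] pointing down, gripper open.
Joint ranges: [-3.01, 3.01], [-0.46, 2.08], [-1.47, 1.51], [0.13, 2.56], [-1, 4.14], [0.04, 2.09], [-2.66, 2.66]. Speed limits (rad/s): [2.57, 2.57, 3.14, 3.14, 3.14, 3.14, 3.14].

### API

Orientations are given as a unit quaternion [x, y, z, w].
In Python, from plant import telemetry, cams, job, r gives the robot as it stands.
- The arm moves only by the tool send_rows, never from a script. Its argument "commands" is one flat list of numbers, 7 for each row, row after row: the shift along the world's x, y, z as a fraction of full scale, then the turn, a rotation vector about the world's x, y, z as a fraction of full scale, then the closure, from 0 (fully open) to 1 (shut). In form: [dx, dy, dz, wx, wy, wz, claw, dx, dy, dz, wx, wy, wz, claw, ...]. A call has 1 to 12 rows; each row shifts and turns the pose as measured when the row begins; what a row does not reach is not made up. Full scale, the value 1, is 250 mm for a shift and 90 degrees for a turn. A row lasts 1/10 s, in which the tool goes at most 50 mm and 8.59 degrees, less where a joint would pass 70% of its speed; a pose out of reach is approached as far as the arm can. A call with a number of a shift or a turn outside -1 to 1 is refused whole. A call with a gripper value outside its range is refused whole. The fingers move at their own pace and stop on an object; "newtons" is the grip in N (left out, the last holds). Time passes only in rows, so rows that do not move let the fingers close. It gives the time, the measured TCP pose, the force and the opening at its end, in the units of the state.
- telemetry.get_state(): the state, without advancing time (a new reading comes with each control period).
- cams.snapshot(name): name is "scene" or "top"; returns a dict with "image" (480x640x3 uint8, blue, green, red), "intrinsics" (3x3 intrinsics, pixels), "world_to_cam" (4x4, takes a point from world to camera coordinates). Camera axes: x right, y down, z forward; pixel columns grow to the right and rows downward; lengths in m; the calibration is good to about 2 mm. A picture is of the moment at which its call begins. There is no depth.
- job.finish_job(): hands the job in, once; it reports no verdict.
The state is a dict: "clock": time; "q": joint angles; "qd": joint speeds; "joint_torque": joint torques, N m; "tool_pos": TCP position; "eef_rot": TCP orientation; "contact_force": force on the tool from outside, world axes, zero at the start; "moment": the same for the moment, N m; "opening": opening from 0.0 (shut) to 1.0 (fully open).
Only numpy, scipy, OpenCV 4.12 (cv2) and the standard library are available. Lean on these libraries where they do the work, as an engineer would, in place of code of your own. Each camera call takes 0.05 s, during which the arm holds its last target.

### The job

The carved wooden bird is held in the clamp block. Swing the red-handled clamp lever all the way open and leave it open, then lift the bird out and set it down gently, flat on its base, in the empty bay of the plywood tray. Do not drop the bird, and leave the other things on the bench as they are.

Things in the scene. Friction and masses are not known exactly. Their poses are not given: they have to be found in the camera images.
- clamp: Wooden clamp block fixed to the bench, 165 x 150 x 30 mm, spanning x -45 to +120, y +-75 in its frame; its flat top is 30 mm above the bench. Origin on the bench under the middle of the bird's cradle; x runs from the handle end to the hinge end, y along the bird, z up. Steel hinge bracket at x 86 to 110, y +-18, top 96 mm above the bench.
- cradle (a point): Point fixed to the block, 49 mm above the bench: the middle of the bird while it lies in the cradle. The bird rests on the block's flat top between four dark wooden cheeks, 10 x 16 mm, 18 mm high above it, at x +-25.5, y +-46 from here, with 3 mm of play. Between the cheeks the top is open: fingers can reach down on both sides of the bird's middle.
- lever_hinge (a point): Middle of the lever's hinge pin, fixed to the block at x 95, y 0, 82 mm above the bench in the block's frame. The pin lies along the block's y axis.
- lever_arm (a joint): Angle of the clamp lever, rad: 0 = shut, level over the bird's back, handle towards the block's -x (it may start up to 0.15); grows as the handle swings up and over towards the hinge end; 1.57 = upright; 1.65 = fully open, against its stop. The hinge is stiff by friction: the lever stays where it is left; 2 to 3 N at the handle moves it.
- lever_grip (a point): Point on the axis of the red handle, 175 mm from the hinge pin. Handle: round bar, 20 mm diameter, 120 to 205 mm from the pin; when shut it juts out level in front of the block, axis 82 mm above the bench, nothing under it. Site x runs along the lever towards the pin, y along the pin. The rest: steel bar 18 mm wide, 12 thick, with a black rubber pad over the bird's back.
- bird_center (a point): Middle of the carved light-wood bird's body, half-way up it, 19 mm above its flat underside and above the middle of its length. Body 34 mm wide (x) with flat upright sides, 86 mm long (y), 38 mm high (z); head, 63 mm high over the underside, at +y, its beak to y +63; tail at -y, to y -70. 90 g, more or less.
- tray: Plywood tray fixed to the bench, 260 x 180 mm (x, y), floor 6 mm thick, walls 6 mm thick and 30 mm high over the bench. Origin under its middle. A divider at x +35 parts the empty bay (x -124 to +32) from the bay with the gnomes (x +38 to +124).
- tray_bay (a point): Middle of the empty bay's floor (top face of the floor, 6 mm above the bench). The bay measures 156 mm in x and 168 mm in y inside; axes as the tray's.
- gnome_red: Finished wooden gnome with a red hat, 38 mm across, 68 mm high, standing in the tray's other bay. Origin under its middle. Leave alone.
- gnome_green: The same with a green hat. Leave alone.
- knife: Carving knife lying on the bench, 170 mm long, 16 mm high. Leave alone.
- mallet: Wooden mallet lying on the bench, 245 mm long, head 70 mm thick. Leave alone.
- sanding_block: Cork sanding block, 100 x 60 x 30 mm. Leave alone.
- blank: Uncarved block of light wood, 170 x 50 x 45 mm. Leave alone.
- pencil: Green pencil lying on the bench, 165 mm long, 8 mm thick. Leave alone.
Mind the look-alikes: they are no part of the job. What is shaped like the part that bears bird_center but pink or purple is not meant.

How it is judged:
By the outcome, as a careful person would: the job done as asked, in the order asked, and still so for the second after the job is handed in, with the robot touching nothing.
It also fails if it takes over 51 s, if anything falls off the work surface, if the arm or the gripper's body presses on something with over 40 N, if the wrist force passes 120 N, or if a joint passes its speed limit or range.

## Working session

There is one attempt and no reset: what is moved stays moved. The work goes in short steps, Python scripts to look and compute and a tool call to move; the robot and the scene stay as the last step left them, time stands still between calls to the robot, and variables do not carry over. Pictures are saved under pics/ and viewed, and the job is handed in when it is done.

Besides the shell and the picture viewer there is one more tool, called after ">>>" as name(argument=value, ...), one argument or row to a line, values as JSON. send_rows: Moves the arm, as the interface text tells. Its arguments: {"type":"object","properties":{"commands":{"type":"array"},"newtons":{"type":"number"}},"required":["commands"]}

```bash
ls; mkdir -p pics; python3 - <<'E'
from plant import telemetry, cams, job, r
import cv2, numpy as np
print(telemetry.get_state(), r.pinch_z)
for n in ("scene","top"):
    s=cams.snapshot(n); cv2.imwrite(f"pics/{n}0.png",s["image"]); print(n,np.round(s["intrinsics"],1).tolist(),np.round(s["world_to_cam"],4).tolist())
    np.savez(f"{n}0.npz",**s)
E
```

```text
pics
{'clock': 0.0, 'q': array([-1.25317269,  0.68998595, -0.19449201,  1.56635085,  0.15729959,
        0.90247698, -0.21511905]), 'qd': array([ 0.00095387,  0.00048725,  0.00034555,  0.00098668, -0.00075562,
       -0.00131455, -0.0005851 ]), 'joint_torque': array([ 5.84260179e-04, -5.27563226e+01, -1.26666751e+00, -1.53433764e+01,
       -5.25796122e-02,  6.43074804e-03,  1.59351248e-04]), 'tool_pos': array([0.17488677, 0.599312  , 0.20460648]), 'eef_rot': array([ 0.09934706,  0.70004167, -0.10063923,  0.69995969]), 'contact_force': array([ 1.1228055 ,  0.07450116, -0.51259115]), 'moment': array([-0.01883896,  0.02640126,  0.00906612]), 'opening': 0.9986852606444196} 0.0187
scene [[573.6, 0.0, 317.8], [0.0, 573.6, 238.3], [0.0, 0.0, 1.0]] [[-0.6506, 0.7594, 0.0076, 0.4032], [0.6076, 0.5265, -0.5946, -0.2841], [-0.4556, -0.3822, -0.804, 1.6368], [0.0, 0.0, 0.0, 1.0]]
top [[582.9, 0.0, 322.2], [0.0, 582.9, 240.2], [0.0, 0.0, 1.0]] [[0.0028, -1.0, -0.0026, -0.0077], [-0.9991, -0.0027, -0.0413, 0.5558], [0.0412, 0.0027, -0.9991, 1.4805], [0.0, 0.0, 0.0, 1.0]]
```

View pics/scene0.png

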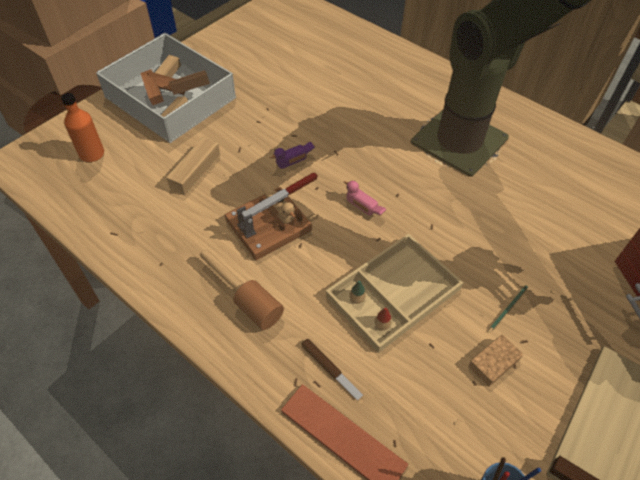

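View pics/top0.png

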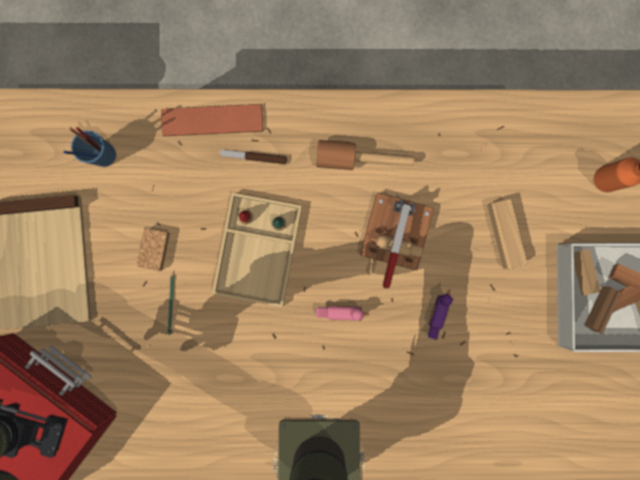

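```bash
python3 - <<'E'
import cv2, numpy as np
t=cv2.imread("pics/top0.png"); s=cv2.imread("pics/scene0.png")
cv2.imwrite("pics/t_clamp.png",cv2.resize(t[180:300,340:460],None,fx=5,fy=5,interpolation=cv2.INTER_CUBIC))
cv2.imwrite("pics/t_tray.png",cv2.resize(t[180:320,200:320],None,fx=4,fy=4,interpolation=cv2.INTER_CUBIC))
cv2.imwrite("pics/s_clamp.png",cv2.resize(s[160:270,210:330],None,fx=5,fy=5,interpolation=cv2.INTER_CUBIC))
E
```

```text
(no output)
```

View pics/t_clamp.png

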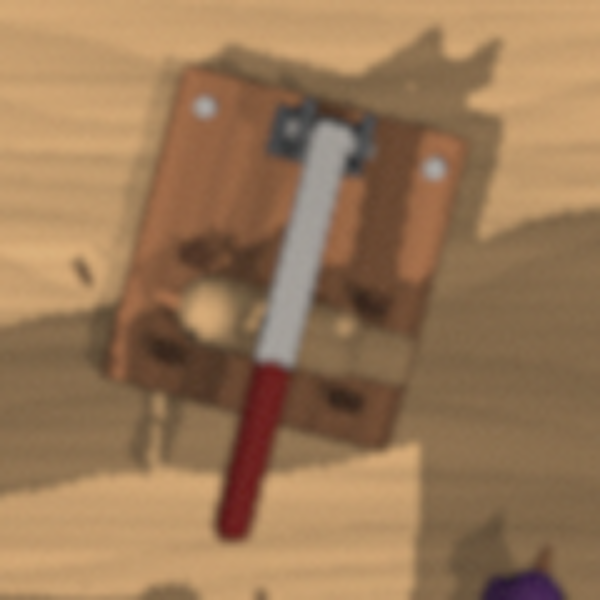

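View pics/t_tray.png

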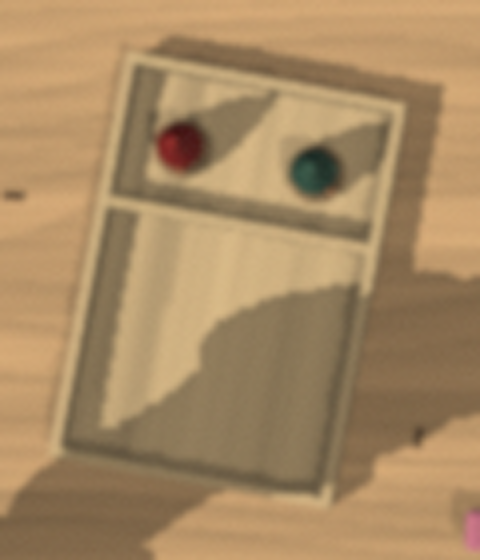

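View pics/s_clamp.png

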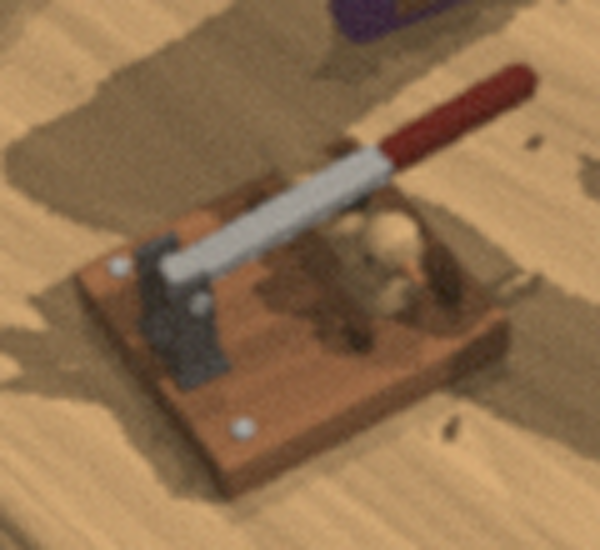

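```bash
cat > h.py <<'E'
import numpy as np
def load(n,f=None):
    d=np.load(f or f"{n}0.npz"); return d["intrinsics"],d["world_to_cam"]
def ray(n,u,v):
    K,T=load(n); R,t=T[:3,:3],T[:3,3]
    d=R.T@np.linalg.solve(K,[u,v,1]); return -R.T@t,d
def plane(n,u,v,z):
    c,d=ray(n,u,v); return c+d*(z-c[2])/d[2]
def proj(n,p):
    K,T=load(n); q=K@(T[:3,:3]@np.asarray(p)+T[:3,3]); return q[:2]/q[2]
def tri(u1,v1,u2,v2):
    c1,d1=ray("top",u1,v1); c2,d2=ray("scene",u2,v2)
    d1/=np.linalg.norm(d1); d2/=np.linalg.norm(d2)
    s=np.linalg.lstsq(np.c_[d1,-d2],c2-c1,rcond=None)[0]
    a,b=c1+s[0]*d1,c2+s[1]*d2; return (a+b)/2,np.linalg.norm(a-b)
def rect(P,size,name):
    P=np.array(P)[:,:2]; c=P.mean(0)
    return c
E
python3 - <<'E'
from h import *
np.set_printoptions(precision=4,suppress=True)
px=lambda c,o,f: ((c[0]+.5)/f-.5+o[0],(c[1]+.5)/f-.5+o[1])
def fit(W,L):
    W=np.array(W)[:,:2];L=np.array(L)
    a=W-W.mean(0);b=L-L.mean(0)
    th=np.arctan2((b[:,0]*a[:,1]-b[:,1]*a[:,0]).sum(),(b*a).sum())
    R=np.array([[np.cos(th),-np.sin(th)],[np.sin(th),np.cos(th)]])
    t=W.mean(0)-R@L.mean(0); print("th",np.degrees(th),"o",t,"res",W-(L@R.T+t)); return th,t,R
W=[plane("top",*px(c,(340,180),5),.03) for c in [(185,65),(468,140),(385,447),(108,378)]]
th,o,R=fit(W,[[.12,.075],[.12,-.075],[-.045,-.075],[-.045,.075]])
for nm,p in dict(cradle=(0,0,.049),hinge=(.095,0,.082),grip=(-.08,0,.082),tip=(-.11,0,.082)).items():
    w=np.r_[R@p[:2]+o,p[2]]; print(nm,w,proj("top",w),proj("scene",w))
W=[plane("top",*px(c,(200,180),4),.03) for c in [(127,50),(405,103),(330,500),(58,452)]]
th2,o2,R2=fit(W,[[.13,.09],[.13,-.09],[-.13,-.09],[-.13,.09]])
print("bay",R2@[-.046,0]+o2)
tip=tri(*px((232,532),(340,180),5),*px((524,80),(210,160),5)); print("tip",tip)
E
```

```text
th -14.45255419586362 o [ 0.5425 -0.1857] res [[-0.0012 -0.0008]
 [-0.0015  0.0012]
 [ 0.0028  0.0026]
 [-0.0002 -0.003 ]]
cradle [ 0.5425 -0.1857  0.049 ] [394.1368 245.1255] [281.3672 205.4954]
hinge [ 0.6345 -0.2094  0.082 ] [405.3893 207.0753] [247.0944 214.0829]
grip [ 0.4651 -0.1657  0.082 ] [387.6335 276.5016] [307.9351 182.8671]
tip [ 0.436  -0.1582  0.082 ] [384.5724 288.4709] [317.8489 177.7806]
th -9.941926422976797 o [0.5337 0.1581] res [[-0.0007  0.0002]
 [-0.0029  0.001 ]
 [ 0.0025  0.0022]
 [ 0.001  -0.0035]]
bay [0.4884 0.1661]
tip (array([ 0.4433, -0.1616,  0.0933]), np.float64(0.0027436682144489606))
```

```bash
python3 - <<'E'
from h import *
import cv2
from plant import telemetry
from scipy.spatial.transform import Rotation as Ro
np.set_printoptions(precision=4,suppress=True)
print(Ro.from_quat(telemetry.get_state()["eef_rot"]).as_matrix())
def ends(n,lo,hi,roi):
    im=np.load(f"{n}0.npz")["image"]; x0,y0,x1,y1=roi
    h=cv2.cvtColor(im,cv2.COLOR_BGR2HSV)[y0:y1,x0:x1]
    m=cv2.inRange(h,lo,hi); k,l,st,c=cv2.connectedComponentsWithStats(m); i=1+np.argmax(st[1:,4])
    ys,xs=np.where(l==i); P=np.c_[xs+x0,ys+y0].astype(float); mu=P.mean(0); u=np.linalg.svd(P-mu,full_matrices=False)[2][0]
    s=(P-mu)@u; w=(P-mu)@[-u[1],u[0]]
    print(n,len(P),"c",mu,"ends",mu+u*s.min(),mu+u*s.max(),"width",w.std()*12**.5); return mu,u,s.min(),s.max()
# red handle: hue near 0/178, strong saturation, dark
for n,roi in (("top",(370,240,410,300)),("scene",(270,165,330,205))):
    ends(n,(0,190,60),(4,255,160),roi); ends(n,(170,150,60),(180,255,160),roi)
E
```

```text
[[-0.0003  0.2799  0.96  ]
 [-0.0016  0.96   -0.2799]
 [-1.     -0.0016  0.0001]]
top 1 c [388. 278.] ends [388. 278.] [388. 278.] width 0.0
top 1 c [385. 283.] ends [385. 283.] [385. 283.] width 0.0
scene 1 c [302. 180.] ends [302. 180.] [302. 180.] width 0.0Traceback (most recent call last):
  File "<stdin>", line 16, in <module>
  File "<stdin>", line 10, in ends
    return _wrapfunc(a, 'argmax', axis=axis, out=out, **kwds)
    return bound(*args, **kwds)
ValueError: attempt to get argmax of an empty sequence
```

```bash
cat >> h.py <<'E'
import cv2
def redmask(im,roi):
    x0,y0,x1,y1=roi; b,g,r=[im[y0:y1,x0:x1,i].astype(float) for i in range(3)]
    m=((r>2.6*g)&(r>60)).astype(np.uint8); k,l,st,c=cv2.connectedComponentsWithStats(m); i=1+np.argmax(st[1:,4])
    ys,xs=np.where(l==i); P=np.c_[xs+x0,ys+y0].astype(float); mu=P.mean(0); u=np.linalg.svd(P-mu,full_matrices=False)[2][0]
    s=(P-mu)@u; return mu,mu+u*s.min(),mu+u*s.max(),len(P)
E
python3 - <<'E'
from h import *
np.set_printoptions(precision=4,suppress=True)
E={}
for n,roi in (("top",(370,240,410,300)),("scene",(270,165,330,205))):
    E[n]=redmask(np.load(f"{n}0.npz")["image"],roi); print(n,E[n])
c=tri(*E["top"][0],*E["scene"][0]); print("centre",c)
t=sorted(E["top"][1:3],key=lambda p:p[1]); s=sorted(E["scene"][1:3],key=lambda p:p[0])
a=tri(*t[0],*s[0]);b=tri(*t[1],*s[1]); print(a,b); d=a[0]-b[0]; print(np.linalg.norm(d),np.degrees(np.arctan2(d[1],d[0])),"lever ang",np.arctan2(-d[2],np.hypot(d[0],d[1])))
E
```

```text
top (array([390.023 , 269.0287]), array([394.0036, 253.7406]), array([385.5658, 286.1473]), 174)
scene (array([291.6667, 186.7333]), array([295.7581, 183.6763]), array([287.7473, 189.6618]), 15)
centre (array([ 0.4905, -0.1815,  0.076 ]), np.float64(0.023520461150401007))
(array([ 0.5208, -0.1807,  0.0931]), np.float64(0.0019139212338716695)) (array([ 0.4563, -0.1821,  0.0576]), np.float64(0.0488441324400535))
0.07367172440684994 1.233779706222004 lever ang -0.5022816421669034
```

```bash
sed -i 's/r>2.6\*g/r>2.0*g/' h.py
python3 - <<'E'
from h import *
np.set_printoptions(precision=4,suppress=True)
E={}
for n,roi in (("top",(370,240,410,300)),("scene",(285,165,330,200))):
    E[n]=redmask(np.load(f"{n}0.npz")["image"],roi); print(n,E[n])
c=tri(*E["top"][0],*E["scene"][0]); print("centre",c)
t=sorted(E["top"][1:3],key=lambda p:p[1]); s=sorted(E["scene"][1:3],key=lambda p:p[0])
a=tri(*t[0],*s[0]);b=tri(*t[1],*s[1]); print(a,b); d=a[0]-b[0]; print(np.linalg.norm(d),np.degrees(np.arctan2(d[1],d[0])),"lever ang",np.arctan2(-d[2],np.hypot(d[0],d[1])))
E
```

```text
top (array([390.1435, 268.6806]), array([394.1915, 253.0496]), array([385.554 , 286.4024]), 216)
scene (array([301.328 , 182.6774]), array([315.6893, 174.4571]), array([287.3788, 190.6618]), 186)
centre (array([ 0.4842, -0.1703,  0.0953]), np.float64(3.881506995086947e-05))
(array([ 0.5223, -0.1812,  0.0904]), np.float64(0.0011617202531753476)) (array([ 0.442 , -0.1594,  0.0981]), np.float64(0.0012825218224820237))
0.08356363396419071 -15.189039606474719 lever ang 0.0921539960642032
```

```bash
python3 - <<'E'
from h import *
np.set_printoptions(precision=4,suppress=True)
px=lambda c,o,f: ((c[0]+.5)/f-.5+o[0],(c[1]+.5)/f-.5+o[1])
# overlay both estimates
for n,o,crop in (("top",(340,180),(180,300,340,460)),("scene",(210,160),(160,270,210,330))):
    im=np.load(f"{n}0.npz")["image"][crop[0]:crop[1],crop[2]:crop[3]]
    im=cv2.resize(im,None,fx=5,fy=5,interpolation=cv2.INTER_CUBIC)
    for (ox,oy,th),col in (((.5425,-.1857,-14.45),(255,0,0)),((.548,-.187,-14.8),(0,255,0))):
        c,s=np.cos(np.radians(th)),np.sin(np.radians(th)); R=np.array([[c,-s],[s,c]])
        f=lambda p:tuple(int(v) for v in ((proj(n,np.r_[R@p[:2]+[ox,oy],p[2]])-o+.5)*5-.5))
        P=[f(p) for p in [(.12,.075,.03),(.12,-.075,.03),(-.045,-.075,.03),(-.045,.075,.03)]]
        cv2.polylines(im,[np.array(P)],True,col,1)
        for p in [(-.017,.043,.068),(.017,.043,.068),(.017,-.043,.068),(-.017,-.043,.068),(0.095,0.018,.096),(0.095,-.018,.096),(.095,0,.082)]: cv2.circle(im,f(p),3,col,1)
        for sx in(-1,1):
            for sy in(-1,1): cv2.circle(im,f((sx*.0255,sy*.046,.048)),4,col,1)
    cv2.imwrite(f"pics/ov_{n}.png",im)
E
```

```text
(no output)
```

View pics/ov_top.png

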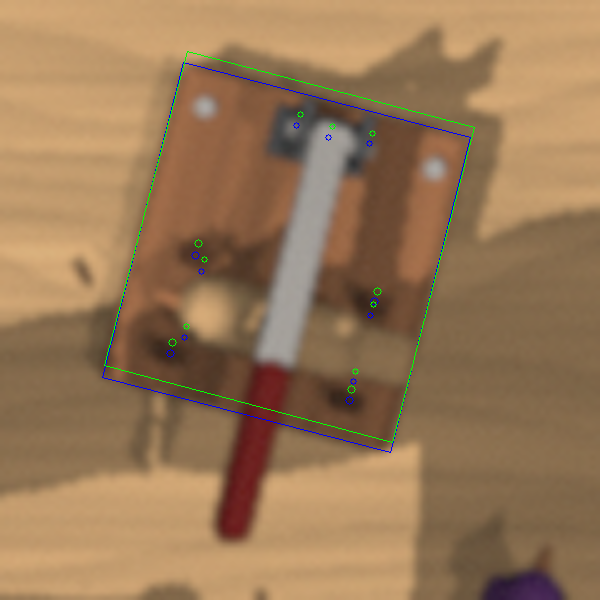

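View pics/ov_scene.png

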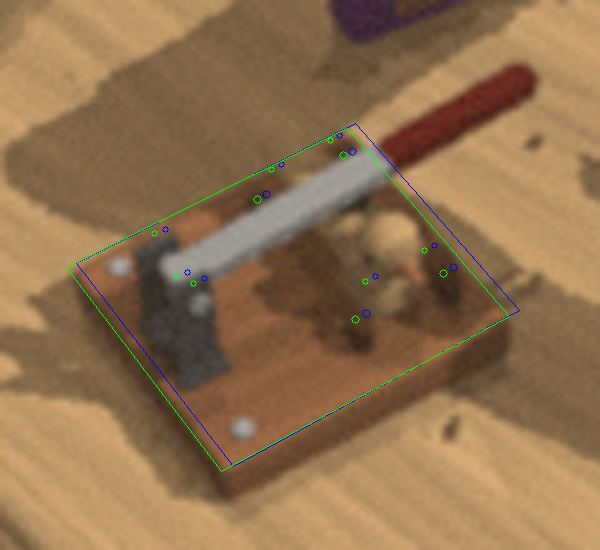

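>>> send_rows(
  commands=[0.14,-0.12,0,0,0,0,0,0.14,-0.12,0,0,0,0,0,0.14,-0.12,0,0,0,0,0,0.14,-0.12,0,0,0,0,0,0.14,-0.12,0,0,0,0,0,0.14,-0.12,0,0,0,0,0,0.14,-0.12,0,0,0,0,0,0.1,-0.15,0,0,0,0,0,0.05,-0.18,0,0,0,0,0,0,-0.19,0,0,0,0,0,0,-0.19,0,0,0,0,0,0,-0.19,0,0,0,0,0],
  newtons=15,
)

```text
clock: 1.3
tool_pos: [0.4604, 0.1526, 0.2002]
eef_rot: [0.095, 0.703, -0.095, 0.699]
contact_force: [1.7, -0.2, -0.2]
opening: 1.0
```

>>> send_rows(
  commands=[0.005,-0.18,0,0,0,0,0,0.005,-0.18,0,0,0,0,0,0.005,-0.18,0,0,0,0,0,0.005,-0.18,0,0,0,0,0,0.005,-0.18,0,0,0,0,0,0.005,-0.18,0,0,0,0,0,0.005,-0.15,0,0,0,0,0,0,0,0,0,0,0,0],
)

```text
clock: 2.1
tool_pos: [0.4646, -0.1765, 0.1985]
eef_rot: [0.097, 0.703, -0.101, 0.697]
contact_force: [0.3, 0.5, 0.3]
opening: 0.998
```

```bash
cat > snap.py <<'E'
import sys
from plant import telemetry, cams
import cv2, numpy as np
from scipy.spatial.transform import Rotation as Ro
np.set_printoptions(precision=4,suppress=True)
tag=sys.argv[1]
for n in ("scene","top"):
    s=cams.snapshot(n); np.savez(f"{n}_{tag}.npz",**s); cv2.imwrite(f"pics/{n}_{tag}.png",s["image"])
st=telemetry.get_state(); R=Ro.from_quat(st["eef_rot"]).as_matrix()
print(st["clock"],st["tool_pos"],"x",R[:,0],"y",R[:,1],"F",st["contact_force"],"op",st["opening"],"q",st["q"])
im=[np.load(f"{n}_{tag}.npz")["image"] for n in ("scene","top")]
def crop(i,c,w):
    x0=max(0,c[0]-w);y0=max(0,c[1]-w); return cv2.resize(i[y0:y0+2*w,x0:x0+2*w],(400,400),interpolation=cv2.INTER_CUBIC)
a=[int(v) for v in sys.argv[2:]] or [280,190,80,395,245,80]
cv2.imwrite(f"pics/c_{tag}.png",np.hstack([crop(im[0],a[:2],a[2]),crop(im[1],a[3:5],a[5])]))
E
python3 snap.py a
```

```text
2.2 [ 0.4651 -0.1707  0.1986] x [-0.0098 -0.     -1.    ] y [ 0.2709  0.9626 -0.0027] F [0.9291 1.0041 0.4351] op 1.0055340195469866 q [ 0.4554  0.5459 -0.3087  1.9436  0.2507  0.6986  1.2906]
```

View pics/c_a.png

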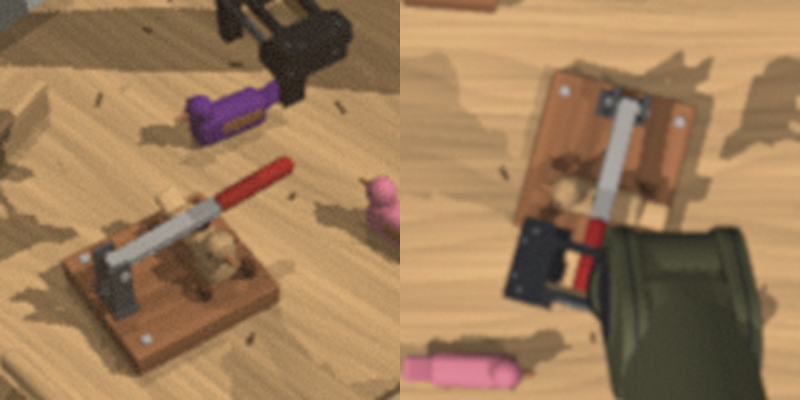

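View pics/scene_a.png

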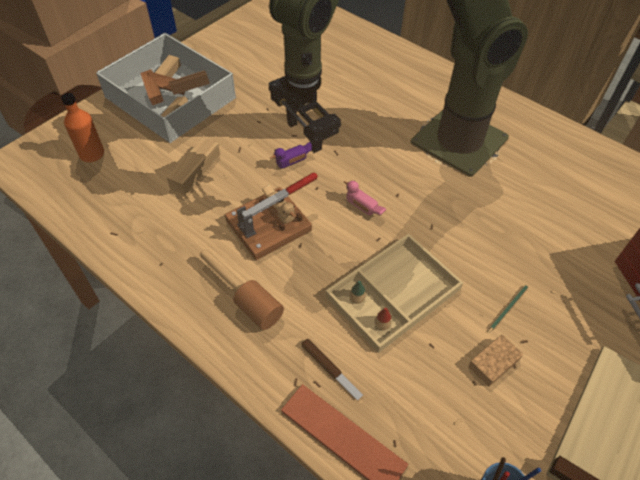

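>>> send_rows(
  commands=[0.02,0.015,-0.12,0,0,0.01,0,0,0,-0.12,0,0,0,0,0,0,-0.12,0,0,0,0,0,0,-0.1,0,0,0,0,0,0,0,0,0,0,0],
)

```text
clock: 2.7
tool_pos: [0.4733, -0.1555, 0.0816]
eef_rot: [0.088, 0.704, -0.084, 0.7]
contact_force: [-0.1, 0.1, -0.2]
opening: 1.003
```

```bash
python3 snap.py b
```

```text
2.8 [ 0.4752 -0.1564  0.0841] x [ 0.0005  0.0043 -1.    ] y [0.2417 0.9703 0.0043] F [ 0.9454 -0.2052  0.9513] op 1.0041241865789037 q [ 0.3599  0.7354 -0.2126  2.0414  0.3604  0.3997  1.1936]
```

View pics/c_b.png

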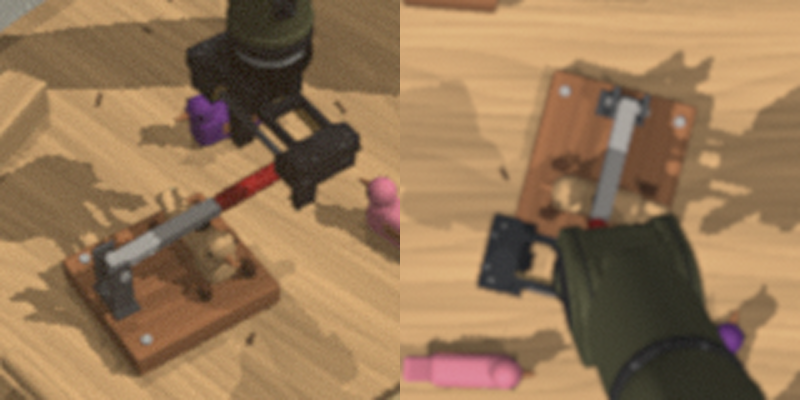

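>>> send_rows(
  commands=[-0.015,-0.04,-0.025,0,0,0,0,0,0,0,0,0,0,0],
)

```text
clock: 3.0
tool_pos: [0.4729, -0.1666, 0.0798]
eef_rot: [0.087, 0.701, -0.084, 0.703]
contact_force: [-0.0, -0.6, -0.7]
opening: 0.998
```

>>> send_rows(
  commands=[-0.005,0,-0.01,0,0,0,0.6,0,0,0,0,0,0,1,0,0,0,0,0,0,1,0,0,0,0,0,0,1,0,0,0,0,0,0,1,0,0,0,0,0,0,1],
  newtons=15,
)

```text
clock: 3.6
tool_pos: [0.4729, -0.1676, 0.0794]
eef_rot: [0.087, 0.699, -0.085, 0.705]
contact_force: [0.2, -0.0, 0.2]
opening: 0.48
```

```bash
python3 snap.py c
```

```text
3.7 [ 0.4729 -0.1676  0.0794] x [ 0.009   0.0024 -1.    ] y [0.2417 0.9703 0.0045] F [-0.1979 -0.6119  0.6997] op 0.38709535358942415 q [ 0.3787  0.7425 -0.2059  2.0489  0.373   0.3762  1.2048]
```

View pics/c_c.png

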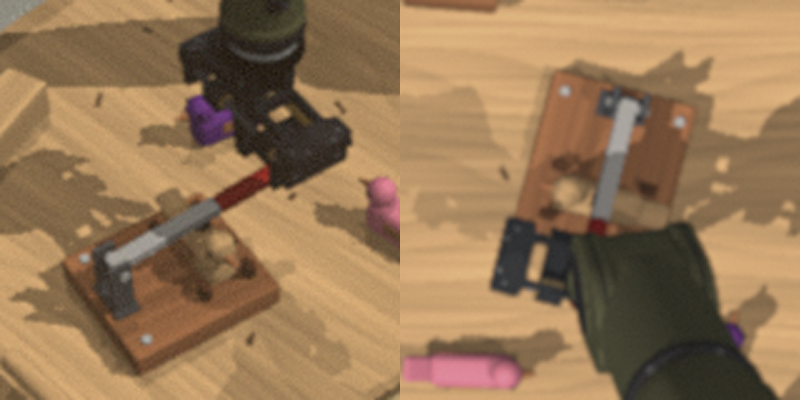

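>>> send_rows(
  commands=[0,0,0,0,0,0,1,0,0,0,0,0,0,1,0,0,0,0,0,0,1,0,0,0,0,0,0,1],
)

```text
clock: 4.1
tool_pos: [0.4729, -0.1675, 0.0793]
eef_rot: [0.087, 0.699, -0.085, 0.705]
contact_force: [0.1, -0.1, -0.7]
opening: 0.025
```

```bash
python3 snap.py d 300 185 45 390 265 45
```

```text
4.2 [ 0.4729 -0.1675  0.0793] x [ 0.0088  0.0025 -1.    ] y [0.2415 0.9704 0.0046] F [ 0.8586 -0.1425 -0.292 ] op 0.003766756270914583 q [ 0.3786  0.7427 -0.2059  2.0488  0.3731  0.3762  1.2048]
```

View pics/c_d.png

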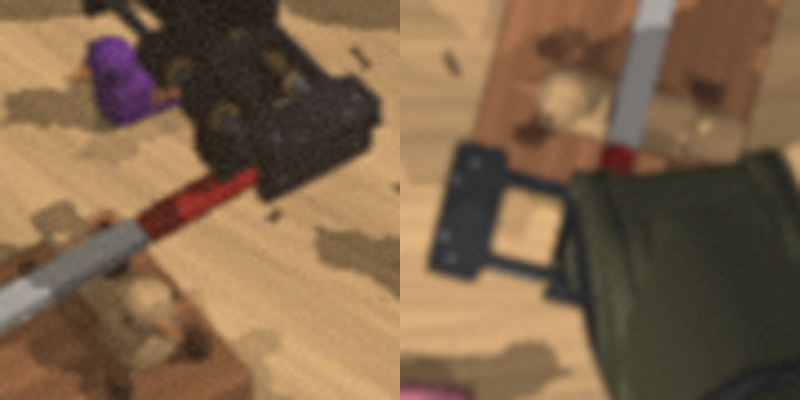

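```bash
python3 - <<'E'
from h import *
im=np.load("scene_d.npz")["image"]
tcp=np.array([.4729,-.1675,.0793]); yv=np.array([.2415,.9704,0])
x0,y0,f=250,130,7
c=cv2.resize(im[y0:y0+80,x0:x0+110],None,fx=f,fy=f,interpolation=cv2.INTER_CUBIC)
c=cv2.convertScaleAbs(c,alpha=1.6,beta=10)
def pt(p,col): q=(proj("scene",p)-[x0,y0]+.5)*f-.5; cv2.circle(c,tuple(int(v) for v in q),4,col,1)
pt(tcp,(0,255,0)); pt(tcp+[0,0,.0187],(255,255,0)); pt(tcp+[0,0,.064],(255,0,0))
for s in(-1,1): pt(tcp+[0,0,.064]+s*.0935*yv,(255,0,255))
# lever shut / 0.085
for a,col in((0,(0,0,255)),(.085,(0,255,255))):
    for d in(.12,.162,.205):
        pt(np.array([.6375,-.2105,.082])+d*np.array([-.9677*np.cos(a),.252*np.cos(a),np.sin(a)]),col)
cv2.imwrite("pics/d2.png",c)
E
```

```text
(no output)
```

View pics/d2.png

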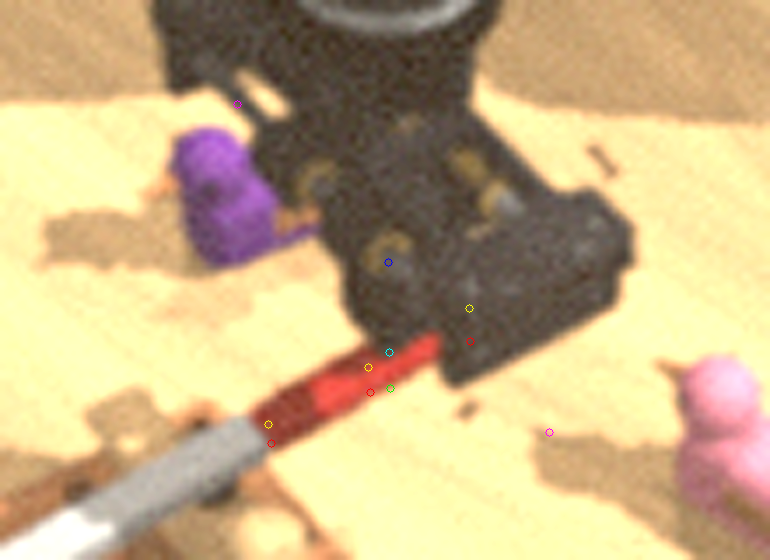

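```bash
python3 - <<'E'
from h import *
for tag,tcp,yv,halves in (("a",[.4651,-.1707,.1986],[.2709,.9626,0],(-.052,.052)),("b",[.4752,-.1564,.0841],[.2417,.9703,0],(-.052,.052))):
    im=np.load(f"scene_{tag}.npz")["image"]; tcp=np.array(tcp);yv=np.array(yv)
    x0,y0,f=250,70,5
    c=cv2.resize(im[y0:y0+120,x0:x0+120],None,fx=f,fy=f,interpolation=cv2.INTER_CUBIC)
    c=cv2.convertScaleAbs(c,alpha=1.8,beta=10)
    def pt(p,col): q=(proj("scene",p)-[x0,y0]+.5)*f-.5; cv2.circle(c,tuple(int(v) for v in q),4,col,1)
    for s in halves:
        pt(tcp+s*yv,(0,255,0)); pt(tcp+s*yv+[0,0,.064],(255,255,0))
    for s in(-1,1): pt(tcp+[0,0,.064]+s*.0935*yv,(255,0,255))
    cv2.imwrite(f"pics/f_{tag}.png",c)
a,b=[cv2.imread(f"pics/f_{t}.png") for t in "ab"]
cv2.imwrite("pics/f.png",cv2.resize(np.hstack([a,b]),(800,400)))
E
```

```text
(no output)
```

View pics/f.png

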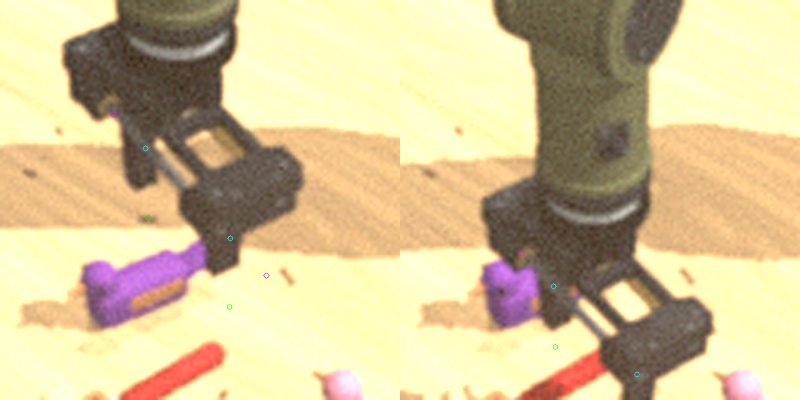

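```bash
python3 - <<'E'
from h import *
im=np.load("top_a.npz")["image"]; s=np.load("scene_a.npz")["image"]
A=cv2.resize(im[240:310,340:410],(400,400),interpolation=cv2.INTER_CUBIC); B=cv2.resize(s[80:160,270:350],(400,400),interpolation=cv2.INTER_CUBIC)
cv2.imwrite("pics/g.png",cv2.convertScaleAbs(np.hstack([A,B]),alpha=2.2,beta=15))
E
```

```text
(no output)
```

View pics/g.png

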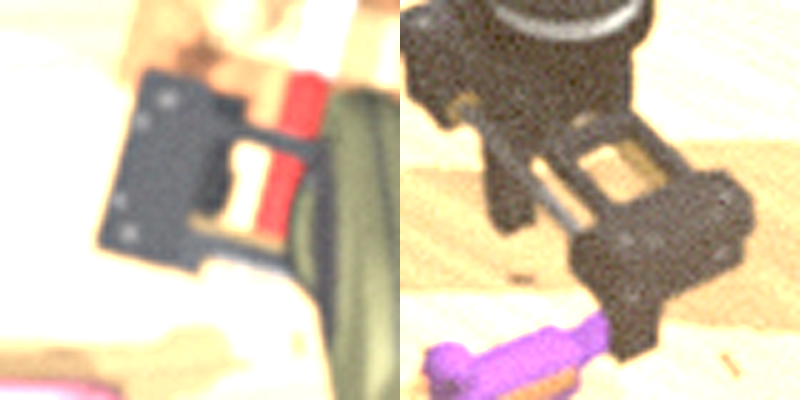

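```bash
python3 - <<'E'
from h import *
np.set_printoptions(precision=4,suppress=True)
tcp=np.array([.4651,-.1707,.1986]); y=np.array([.2709,.9626,0]); z=np.array([.9626,-.2709,0])
for t,s in (((364.5,252.2),(305,128)),((357.5,282.9),(340.4,119))):
    p,e=tri(*t,*s); d=p-tcp; print(p,e,"along jaw",d@y,"along z",d@z,"up",d[2])
# finger tips open, scene only: solve for z offset & lateral along camera-plane
for s,px in ((.052,(270+225*.2,80+353*.2)),(-.052,(270+110*.2,80+228*.2))):
    print(px,proj("scene",tcp+s*y), [proj("scene",tcp+s*y+[0,0,k]) for k in (.02,.03,.04)])
E
```

```text
[ 0.5263 -0.1011  0.3438] 0.025234556002558455 along jaw 0.08357767377443293 along z 0.040106984808628524 up 0.14515970417884877
[ 0.4581 -0.0787  0.3361] 0.002473192123484826 along jaw 0.08662525621979601 along z -0.031651762245724566 up 0.1374732632921326
(315.0, 150.60000000000002) [318.4407 161.6012] [array([318.5163, 155.3518]), array([318.5549, 152.1682]), array([318.5939, 148.9444])]
(292.0, 125.6) [294.0153 134.9581] [array([293.795 , 128.6272]), array([293.6828, 125.4045]), array([293.5693, 122.1427])]
```

>>> send_rows(
  commands=[0,0,0,0,0,0,0,0,0,0,0,0,0,0,0,0,0,0,0,0,0,0,0,0,0,0,0,0,0,0,0,0,0,0,0,0,0,0,0,0,0,0],
)

```text
clock: 4.8
tool_pos: [0.4729, -0.1675, 0.0793]
eef_rot: [0.087, 0.699, -0.085, 0.705]
contact_force: [-0.0, 0.7, -0.3]
opening: 0.524
```

>>> send_rows(
  commands=[0,0.02,-0.06,0,0,0,0,0,0,-0.06,0,0,0,0,0,0,0,0,0,0,0],
)

```text
clock: 5.1
tool_pos: [0.4737, -0.1627, 0.0491]
eef_rot: [0.087, 0.698, -0.085, 0.706]
contact_force: [-0.9, -0.4, 0.1]
opening: 0.801
```

```bash
python3 snap.py e 300 185 45 390 265 45
```

```text
5.2 [ 0.4745 -0.1629  0.0503] x [ 0.0129  0.0017 -0.9999] y [0.2421 0.9702 0.0048] F [ 0.2146 -0.3112 -0.4206] op 0.8909602999653297 q [ 0.3421  0.7952 -0.1632  2.0678  0.3942  0.2946  1.176 ]
```

View pics/c_e.png

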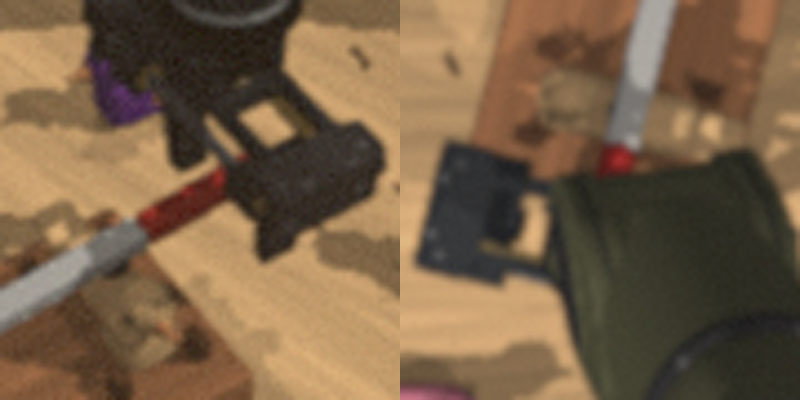

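```bash
python3 - <<'E'
from h import *
tcp=np.array([.4745,-.1629,.0503]); y=np.array([.2421,.9702,0])
for s,px in ((.047,(317,196.5)),(-.047,(297.1,177.2))):
    print(px,proj("scene",tcp+s*y), [proj("scene",tcp+s*y+[0,0,k]) for k in (.02,.03,.04)], proj("scene",tcp+s*y+[0,-.01,.03]),proj("scene",tcp+s*y+[.01,0,.03]))
E
```

```text
(317, 196.5) [317.20078828 205.78599989] [array([317.2560182 , 200.55417172]), array([317.28411035, 197.89305476]), array([317.31252799, 195.20110421])] [314.17350685 195.84575842] [314.60014099 200.26566275]
(297.1, 177.2) [295.90364791 182.57918103] [array([295.72083036, 177.25313164]), array([295.62789162, 174.54553427]), array([295.53391001, 171.80755493])] [292.67194919 172.62408903] [292.95974012 176.76938855]
```

>>> send_rows(
  commands=[0,0,0,0,0,0,1,0,0,0,0,0,0,1,0,0,0,0,0,0,1,0,0,0,0,0,0,1,0,0,0,0,0,0,1,0,0,0,0,0,0,1,0,0,0,0,0,0,1,0,0,0,0,0,0,1,0,0,0,0,0,0,1],
  newtons=15,
)

```text
clock: 6.1
tool_pos: [0.4749, -0.1678, 0.0526]
eef_rot: [0.087, 0.696, -0.089, 0.707]
contact_force: [0.4, 4.5, 0.1]
opening: 0.221
```

```bash
python3 snap.py f 300 185 45 390 265 45
```

```text
6.2 [ 0.4749 -0.1677  0.0526] x [ 0.0149 -0.004  -0.9999] y [ 0.2466  0.9691 -0.0002] F [-0.1569 -1.6864  0.1061] op 0.22216533416300593 q [ 0.3452  0.7909 -0.1591  2.0654  0.3956  0.2979  1.1764]
```

View pics/c_f.png

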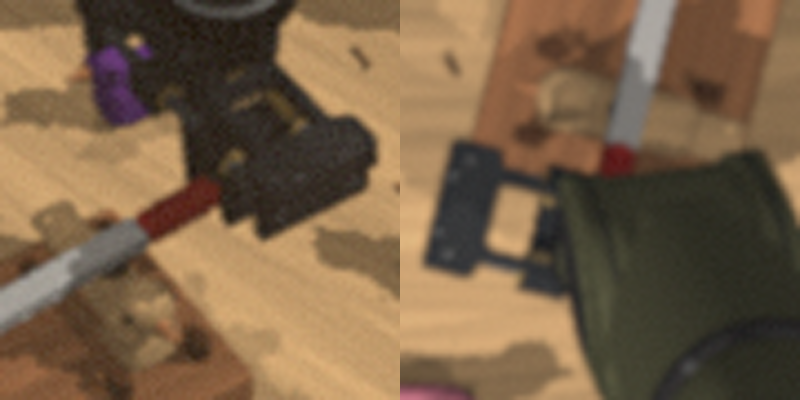

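>>> send_rows(
  commands=[0,0,0,0,0,0,0.4,0,0,0,0,0,0,0.4,0,0,0,0,0,0,0.4,-0.065,0.017,0.003,0,0,0,0.4,0,0,0,0,0,0,1,0,0,0,0,0,0,1,0,0,0,0,0,0,1,0,0,0,0,0,0,1,0,0,0,0,0,0,1],
  newtons=20,
)

```text
clock: 7.1
tool_pos: [0.4605, -0.1638, 0.0534]
eef_rot: [0.087, 0.696, -0.089, 0.708]
contact_force: [-2.2, -1.5, 1.1]
opening: 0.217
```

```bash
python3 - <<'E'
import numpy as np
R=.183;t=np.r_[np.arange(.082,1.65,.09),1.66]
for a,b in zip(t[:-1],t[1:]):
    h=R*(np.cos(a)-np.cos(b)); print(round(b,3),np.round(np.array([h*.9677,-h*.252,R*(np.sin(b)-np.sin(a))])/.25,3))
E
```

```text
0.172 [ 0.008 -0.002  0.065]
0.262 [ 0.014 -0.004  0.064]
0.352 [ 0.019 -0.005  0.063]
0.442 [ 0.025 -0.006  0.061]
0.532 [ 0.03  -0.008  0.058]
0.622 [ 0.035 -0.009  0.055]
0.712 [ 0.039 -0.01   0.052]
0.802 [ 0.044 -0.011  0.048]
0.892 [ 0.048 -0.012  0.044]
0.982 [ 0.051 -0.013  0.039]
1.072 [ 0.055 -0.014  0.034]
1.162 [ 0.057 -0.015  0.029]
1.252 [ 0.06  -0.016  0.023]
1.342 [ 0.061 -0.016  0.018]
1.432 [ 0.063 -0.016  0.012]
1.522 [ 0.063 -0.017  0.006]
1.612 [ 0.064 -0.017  0.   ]
1.66 [ 0.034 -0.009 -0.002]
```

>>> send_rows(
  commands=[0.008,-0.002,0.065,0,0,0,1,0.014,-0.004,0.064,0,0,0,1,0.019,-0.005,0.063,0,0,0,1,0.025,-0.006,0.061,0,0,0,1],
)

```text
clock: 7.5
tool_pos: [0.4768, -0.1682, 0.1159]
eef_rot: [0.087, 0.697, -0.089, 0.706]
contact_force: [1.9, -2.8, -4.6]
opening: 0.216
```

```bash
python3 snap.py g 300 180 60 390 265 60
```

```text
7.6 [ 0.4774 -0.1684  0.1167] x [ 0.0144 -0.0038 -0.9999] y [ 0.2475  0.9689 -0.0001] F [-0.7818 -0.4135  0.2301] op 0.22110432750818063 q [ 0.4004  0.6784 -0.2452  2.0183  0.3457  0.4687  1.22  ]
```

View pics/c_g.png

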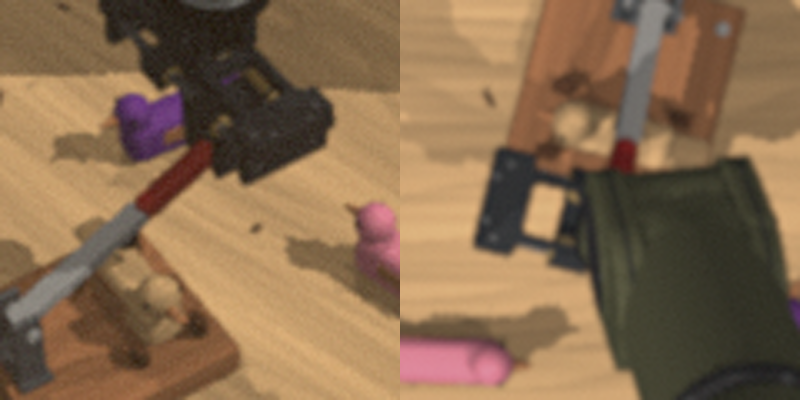

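>>> send_rows(
  commands=[0.03,-0.008,0.058,0,0,0,1,0.035,-0.009,0.055,0,0,0,1,0.039,-0.01,0.052,0,0,0,1,0.044,-0.011,0.048,0,0,0,1,0.048,-0.012,0.044,0,0,0,1,0.051,-0.013,0.039,0,0,0,1],
)

```text
clock: 8.2
tool_pos: [0.5308, -0.1827, 0.1847]
eef_rot: [0.088, 0.704, -0.088, 0.699]
contact_force: [-2.8, 0.5, -2.2]
opening: 0.219
```

>>> send_rows(
  commands=[0.053,-0.014,0.038,0,0,0,1,0.055,-0.014,0.034,0,0,0,1,0.057,-0.015,0.029,0,0,0,1,0.06,-0.016,0.023,0,0,0,1,0.061,-0.016,0.018,0,0,0,1],
)

```text
clock: 8.7
tool_pos: [0.5937, -0.1997, 0.2153]
eef_rot: [0.088, 0.712, -0.088, 0.691]
contact_force: [-2.1, 0.3, 3.5]
opening: 0.216
```

```bash
python3 snap.py i 280 170 70 395 245 70
```

```text
8.8 [ 0.5965 -0.2004  0.2158] x [-0.0251  0.0028 -0.9997] y [ 0.2462  0.9692 -0.0035] F [-2.1889 -0.4813  5.7146] op 0.2195483500499915 q [ 0.4207  0.7058 -0.3196  1.5069  0.2474  0.9944  1.3538]
```

View pics/c_i.png

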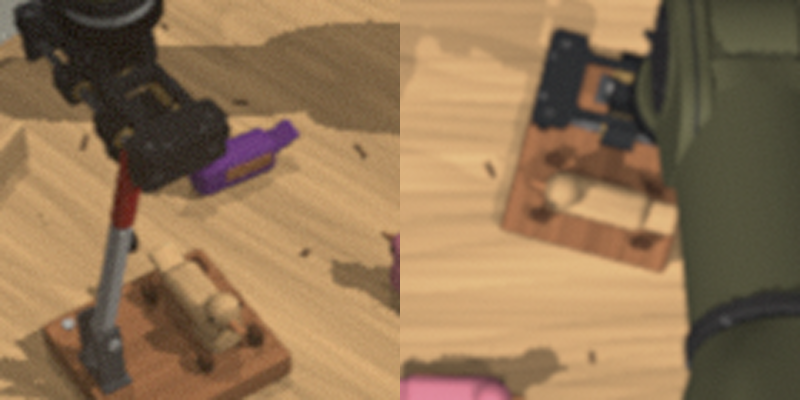

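>>> send_rows(
  commands=[0.062,-0.016,0.012,0,0,0,1,0.063,-0.017,0.008,0,0,0,1,0.064,-0.017,0.003,0,0,0,1,0.05,-0.013,0,0,0,0,1],
)

```text
clock: 9.2
tool_pos: [0.6533, -0.2157, 0.2199]
eef_rot: [0.087, 0.714, -0.088, 0.689]
contact_force: [-6.3, 1.5, 5.5]
opening: 0.221
```

>>> send_rows(
  commands=[0.03,-0.008,0,0,0,0,1,0.03,-0.008,0,0,0,0,1],
)

```text
clock: 9.4
tool_pos: [0.6549, -0.2162, 0.2187]
eef_rot: [0.087, 0.726, -0.087, 0.677]
contact_force: [-19.4, 4.2, 15.9]
opening: 0.221
```

```bash
python3 snap.py j 260 165 70 400 225 70
```

```text
9.5 [ 0.6553 -0.2163  0.2187] x [-0.0671  0.0076 -0.9977] y [ 0.2444  0.9696 -0.0091] F [-17.6775   5.3268  15.5846] op 0.21870534607199468 q [ 0.3869  0.8181 -0.3067  1.2353  0.2434  1.1917  1.3902]
```

View pics/c_j.png

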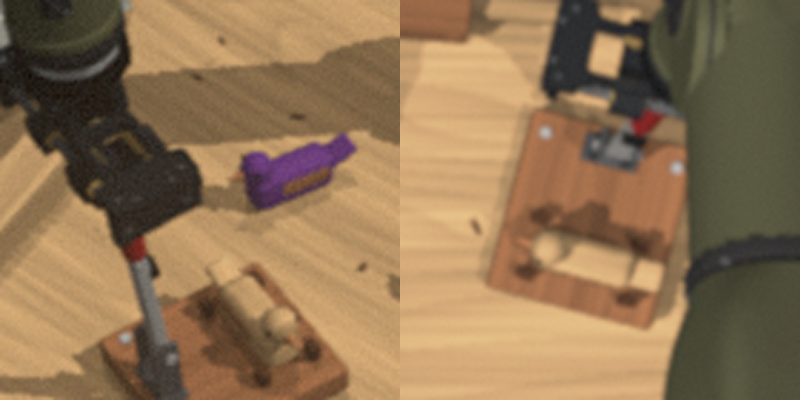

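>>> send_rows(
  commands=[0,0,0,0,0,0,0,0,0,0,0,0,0,0,0,0,0,0,0,0,0,0,0,0,0,0,0,0,0,0,0,0,0,0,0,0,0,0,0,0,0,0],
)

```text
clock: 10.1
tool_pos: [0.6553, -0.2154, 0.2147]
eef_rot: [0.086, 0.726, -0.087, 0.677]
contact_force: [0.1, -1.1, 0.1]
opening: 0.736
```

Now up and clear of the lever, straightening the tool.

>>> send_rows(
  commands=[0,0,0.08,0,0,0,0,0,0,0.12,0,0,0,0,0,0,0.12,0,0,0,0,0,0,0.08,0,0,0,0,0,0,0,0,0,0,0],
)

```text
clock: 10.6
tool_pos: [0.6546, -0.2153, 0.3165]
eef_rot: [0.086, 0.727, -0.087, 0.676]
contact_force: [-0.2, 0.6, 0.1]
opening: 1.0
```

```bash
python3 snap.py k 260 165 70 400 225 70
```

```text
10.7 [ 0.6529 -0.2151  0.3132] x [-0.0764  0.0094 -0.997 ] y [ 0.2424  0.9701 -0.0095] F [-0.8143  0.2048 -0.3507] op 1.0002458547651785 q [ 0.379   0.7523 -0.3117  1.0859  0.2153  1.4104  1.4221]
```

View pics/c_k.png

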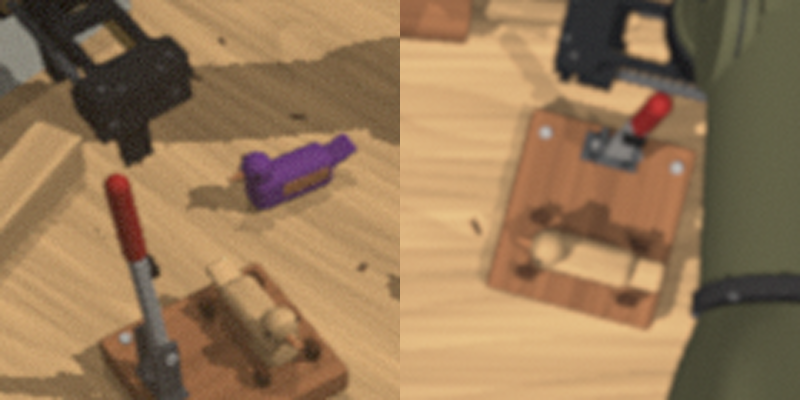

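```bash
python3 - <<'E'
from h import *
np.set_printoptions(precision=4,suppress=True)
im=np.load("scene_k.npz")["image"]
mu,a,b,n=redmask(im,(215,150,260,210)); print("scene handle",mu,a,b,n)
it=np.load("top_k.npz")["image"]; print("top",redmask(it,(390,180,430,225)))
x0,y0,f=170,80,7
c=cv2.resize(im[y0:y0+80,x0:x0+110],None,fx=f,fy=f,interpolation=cv2.INTER_CUBIC)
c=cv2.convertScaleAbs(c,alpha=2.2,beta=15)
tcp=np.array([.6529,-.2151,.3132]); X=np.array([-.0764,.0094,-.997]);Y=np.array([.2424,.9701,-.0095]);Z=np.cross(X,Y)
def pt(p,col): q=(proj("scene",p)-[x0,y0]+.5)*f-.5; cv2.circle(c,tuple(int(v) for v in q),4,col,1)
for s in(-1,1):
    for w in (-.009,.009):
        pt(tcp+s*.044*Y+w*Z,(0,255,0)); pt(tcp+s*.0615*Y+w*Z,(0,255,0)); 
        pt(tcp-.0255*X+s*.044*Y+w*Z,(0,255,255)); pt(tcp-.0255*X+s*.0615*Y+w*Z,(0,255,255)); 
    for w in (-.0375,.0375): pt(tcp-.064*X+s*.0935*Y+w*Z,(255,0,255)); pt(tcp-.09*X+s*.0935*Y+w*Z,(255,100,0))
cv2.imwrite("pics/k2.png",c)
E
```

```text
scene handle [233.7333 170.2821] [229.7765 156.0622] [237.8411 185.0442] 195
top (array([417.6957, 194.5565]), array([423.3541, 188.3214]), array([411.8707, 200.9751]), 115)
```

View pics/k2.png

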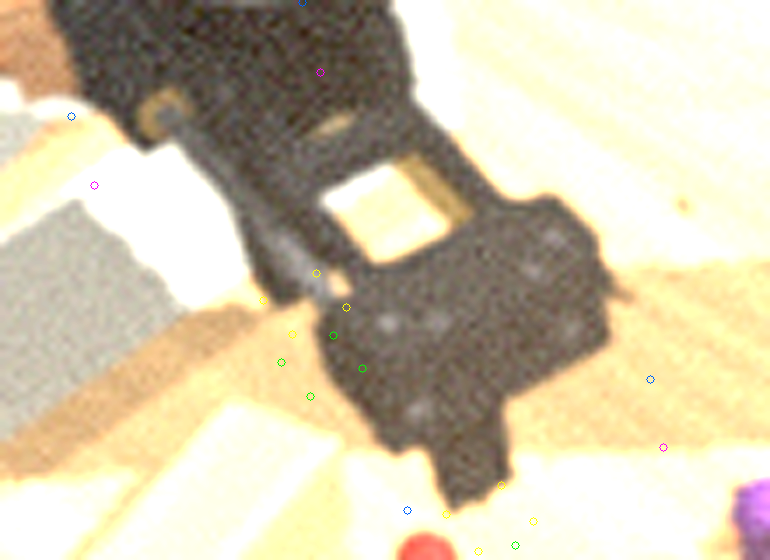

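```bash
python3 - <<'E'
from h import *
np.set_printoptions(precision=4,suppress=True)
for t,s in (((417.7,194.56),(233.73,170.28)),((423.35,188.3),(229.8,156.06)),((411.9,201),(237.84,185.04))):
    print(tri(*t,*s))
H=np.array([.6375,-.2105,.082]); c=np.array([.9677,-.252,0]); 
for th in (1.55,1.6,1.65):
    for d in(.12,.1625,.205): 
        p=H+d*(np.array([0,0,np.sin(th)])-np.cos(th)*c); print(th,d,p,proj("top",p),proj("scene",p))
E
```

```text
(array([ 0.6473, -0.2152,  0.2386]), np.float64(0.002450369160458792))
(array([ 0.6531, -0.2175,  0.2852]), np.float64(0.0029666379298814768))
(array([ 0.6407, -0.2127,  0.187 ]), np.float64(0.008415603622896891))
1.55 0.12 [ 0.6351 -0.2099  0.202 ] [413.1146 201.5714] [241.7836 179.9308]
1.55 0.1625 [ 0.6342 -0.2096  0.2445] [416.0214 199.8543] [240.182  166.3701]
1.55 0.205 [ 0.6334 -0.2094  0.287 ] [419.1309 198.0175] [238.4899 152.0428]
1.6 0.12 [ 0.6409 -0.2114  0.2019] [413.7793 198.9897] [239.4242 181.0831]
1.6 0.1625 [ 0.6421 -0.2117  0.2444] [416.9509 196.2412] [236.8935 167.9439]
1.6 0.205 [ 0.6433 -0.212   0.2869] [420.3431 193.3017] [234.2163 154.0437]
1.65 0.12 [ 0.6467 -0.2129  0.2016] [414.4219 196.4283] [237.0751 182.3293]
1.65 0.1625 [ 0.6499 -0.2137  0.244 ] [417.8483 192.6585] [233.616  169.6537]
1.65 0.205 [ 0.6532 -0.2146  0.2864] [421.5116 188.628 ] [229.9523 156.2285]
```

```bash
python3 - <<'E'
from h import *
np.set_printoptions(precision=4,suppress=True)
out=[]
for n,o in (("top",(360,200)),("scene",(235,160))):
    im=np.load(f"{n}_k.npz")["image"][o[1]:o[1]+70,o[0]:o[0]+70]
    f=400/70; im=cv2.resize(im,(400,400),interpolation=cv2.INTER_CUBIC); im=cv2.convertScaleAbs(im,alpha=1.4)
    ox,oy,th=.5456,-.1866,-14.6
    c,s=np.cos(np.radians(th)),np.sin(np.radians(th)); R=np.array([[c,-s],[s,c]])
    P=lambda p:tuple(int(v) for v in ((proj(n,np.r_[R@p[:2]+[ox,oy],p[2]])-o+.5)*f-.5))
    cv2.polylines(im,[np.array([P(p) for p in [(-.017,.043,.068),(.017,.043,.068),(.017,-.043,.068),(-.017,-.043,.068)]])],True,(0,255,0),1)
    cv2.polylines(im,[np.array([P(p) for p in [(-.017,.043,.03),(.017,.043,.03),(.017,-.043,.03),(-.017,-.043,.03)]])],True,(255,255,0),1)
    for sx in(-1,1):
        for sy in(-1,1): cv2.polylines(im,[np.array([P((sx*.0255+a*.005,sy*.046+b*.008,.048)) for a,b in((-1,-1),(-1,1),(1,1),(1,-1))])],True,(255,0,0),1)
    cv2.circle(im,P((0,.063,.08)),3,(0,0,255),1);cv2.circle(im,P((0,-.07,.065)),3,(0,0,255),1)
    out.append(im)
cv2.imwrite("pics/bird.png",np.hstack(out))
E
```

```text
(no output)
```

View pics/bird.png

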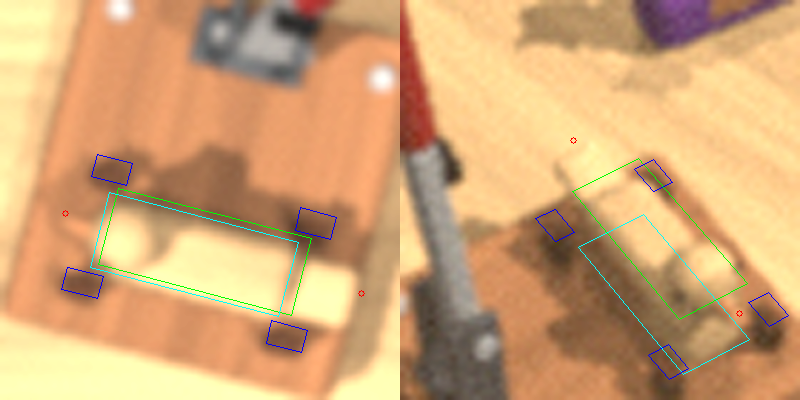

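>>> send_rows(
  commands=[-0.02,0.005,0,-0.006,-0.049,0,0,-0.04,0.01,0,0,0,-0.09,0,-0.04,0.01,0,0,0,-0.09,0,-0.04,0.01,0,0,0,-0.09,0,-0.04,0.01,0,0,0,-0.09,0,-0.04,0.01,0,0,0,-0.09,0,-0.04,0.01,0,0,0,-0.09,0,-0.04,0.01,0,0,0,-0.09,0,-0.04,0.01,0,0,0,-0.09,0,-0.04,0.01,0,0,0,-0.09,0,-0.04,0.01,0,0,0,-0.09,0,-0.02,0.01,0,0,0,-0.09,0],
)

```text
clock: 11.9
tool_pos: [0.5246, -0.1832, 0.2877]
eef_rot: [0.569, 0.433, -0.567, 0.409]
contact_force: [-0.1, -0.5, 0.2]
opening: 0.999
```

```bash
python3 snap.py l 270 140 80 395 235 80
```

```text
12.0 [ 0.5248 -0.1829  0.2879] x [-0.0182  0.028  -0.9994] y [ 0.9582 -0.2849 -0.0254] F [-0.3015  0.0379  0.6081] op 0.9976914865885909 q [ 0.2129  0.5143  0.0886  1.6479 -0.0771  1.0079  0.0435]
```

View pics/c_l.png

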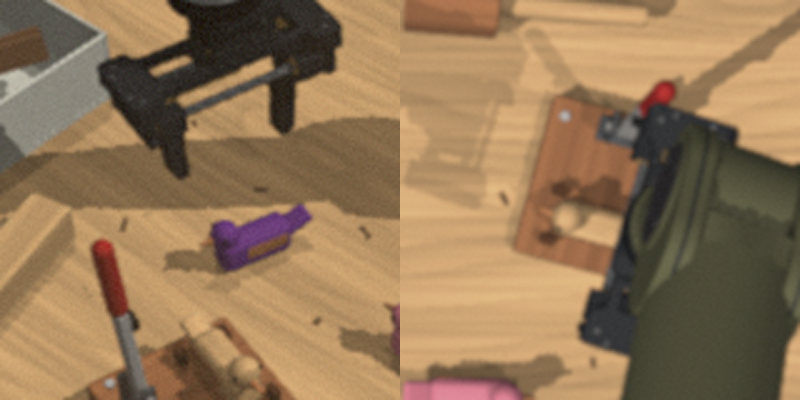

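```bash
python3 - <<'E'
from h import *
np.set_printoptions(precision=4,suppress=True)
im=np.load("scene_l.npz")["image"]
x0,y0,f=220,60,6.5
c=cv2.resize(im[y0:y0+85,x0:x0+115],None,fx=f,fy=f,interpolation=cv2.INTER_CUBIC)
c=cv2.convertScaleAbs(c,alpha=2.0,beta=15)
tcp0=np.array([.5248,-.1829,.2879]); X=np.array([-.0182,.028,-.9994]);Y=np.array([.9582,-.2849,-.0254]);Z=np.cross(X,Y)
def pt(p,col): q=(proj("scene",p)-[x0,y0]+.5)*f-.5; cv2.circle(c,tuple(int(v) for v in q),3,col,-1)
for off,col in (((0,0,0),(0,255,0)),((0,0,.027),(0,0,255)),((0,0,.04),(255,0,0))):
  tcp=tcp0+off
  for s in(-1,1):
    for w in (-.009,.009):
        pt(tcp+s*.044*Y+w*Z,col); pt(tcp+s*.0615*Y+w*Z,col)
        pt(tcp-.064*X+s*.0935*Y+4.1*w*Z,col)
cv2.imwrite("pics/l2.png",c)
t=np.load("top_l.npz")["image"]; x0,y0,f=365,190,7
c=cv2.resize(t[y0:y0+80,x0:x0+110],None,fx=f,fy=f,interpolation=cv2.INTER_CUBIC)
c=cv2.convertScaleAbs(c,alpha=2.0,beta=15)
def pt(p,col): q=(proj("top",p)-[x0,y0]+.5)*f-.5; cv2.circle(c,tuple(int(v) for v in q),3,col,-1)
for off,col in (((0,0,0),(0,255,0)),((0,0,.027),(0,0,255))):
  for s in(-1,1):
    for w in (-.0375,.0375):pt(tcp0+off-.115*X+s*.0935*Y+w*Z,col)
cv2.imwrite("pics/l3.png",c)
E
```

```text
(no output)
```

View pics/l2.png

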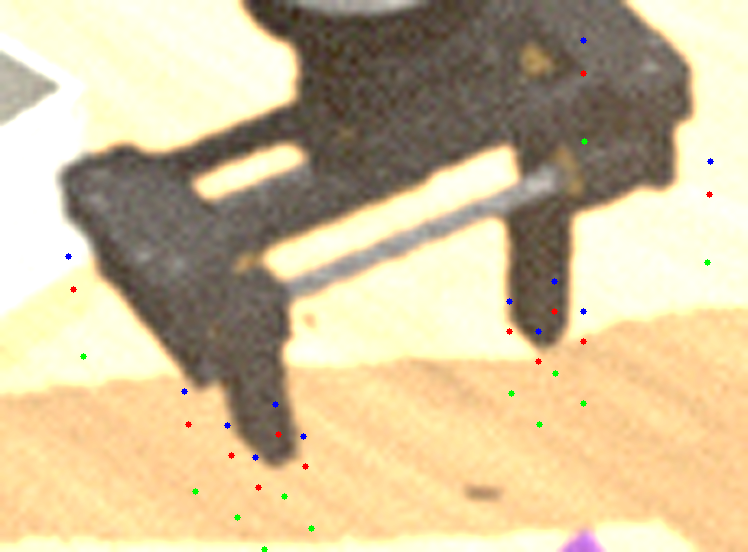

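View pics/l3.png

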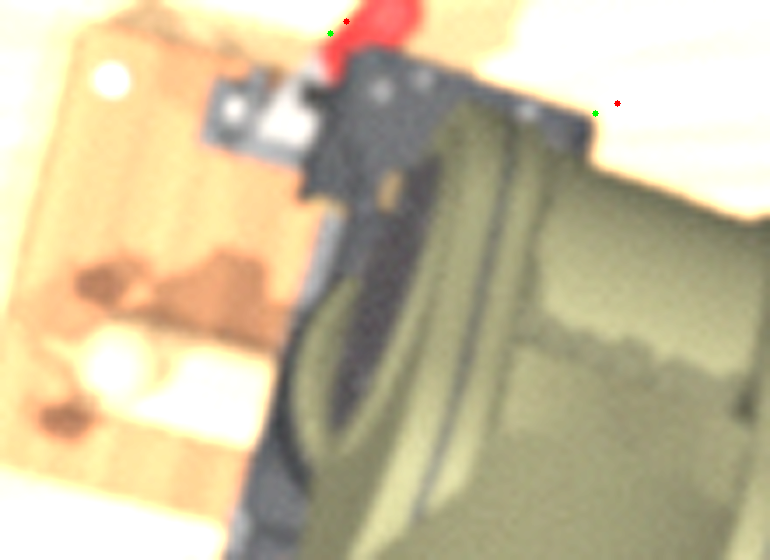

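>>> send_rows(
  commands=[0.035,-0.006,0,-0.029,-0.055,0,0,0.035,-0.006,0,0,0,0.022,0,0,0,0,0,0,0,0,0,0,-0.12,0,0,0,0,0,0,-0.14,0,0,0,0,0,0,-0.14,0,0,0,0,0,0,-0.14,0,0,0,0,0,0,-0.1,0,0,0,0,0,0,0,0,0,0,0],
)

```text
clock: 12.9
tool_pos: [0.5414, -0.1859, 0.1173]
eef_rot: [0.569, 0.42, -0.539, 0.458]
contact_force: [-1.3, 0.2, 0.6]
opening: 1.002
```

```bash
python3 snap.py m 270 180 60 395 235 60
```

```text
13.0 [ 0.5438 -0.1868  0.1205] x [ 0.072  -0.017  -0.9973] y [ 0.9706 -0.229   0.0739] F [-0.9887 -0.6607  1.05  ] op 0.9997021595722427 q [ 0.2255  0.7127  0.0436  1.8865 -0.0671  0.4698  0.0845]
```

View pics/c_m.png

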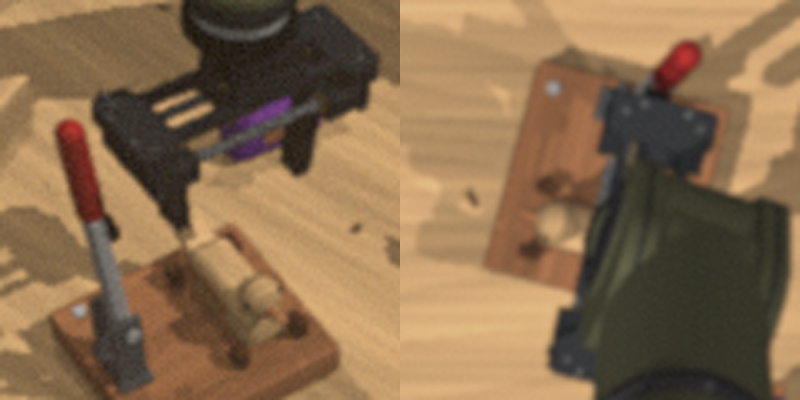

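```bash
python3 - <<'E'
from h import *
np.set_printoptions(precision=4,suppress=True)
im=np.load("scene_m.npz")["image"]
x0,y0,f=230,120,7
c=cv2.resize(im[y0:y0+85,x0:x0+110],None,fx=f,fy=f,interpolation=cv2.INTER_CUBIC)
c=cv2.convertScaleAbs(c,alpha=1.7,beta=15)
tcp0=np.array([.5438,-.1868,.1205]); X=np.array([.072,-.017,-.9973]);Y=np.array([.9706,-.229,.0739]);Z=np.cross(X,Y)
def pt(p,col): q=(proj("scene",p)-[x0,y0]+.5)*f-.5; cv2.circle(c,tuple(int(v) for v in q),3,col,-1)
for off,col in (((0,0,.025),(0,255,0)),((0,0,.035),(0,0,255))):
  for s in(-1,1):
    for w in (-.009,.009):
        pt(tcp0+off+s*.044*Y+w*Z,col); pt(tcp0+off+s*.0615*Y+w*Z,col)
cv2.imwrite("pics/m2.png",c)
E
```

```text
(no output)
```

View pics/m2.png

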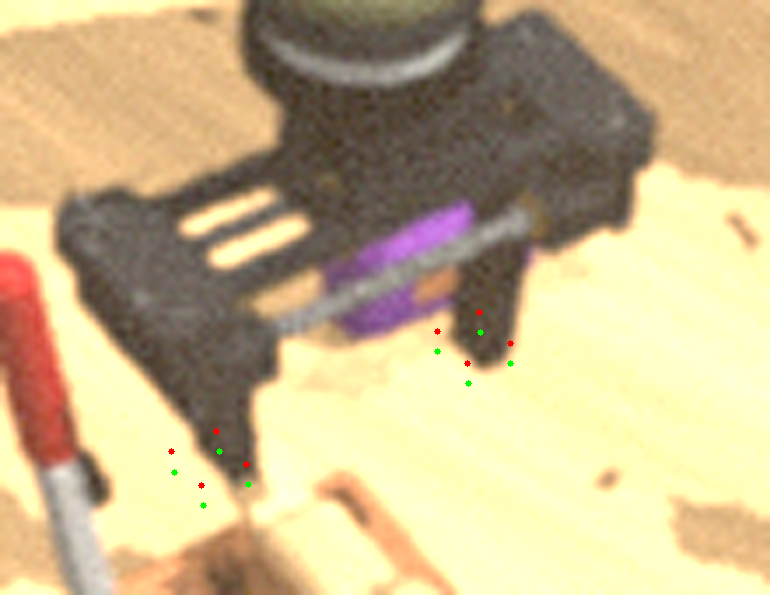

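>>> send_rows(
  commands=[0,0.002,-0.1,0,0,-0.015,0,0,0,-0.1,0,0,0,0,0,0,-0.1,0,0,0,0,0,0,-0.06,0,0,0,0,0,0,0,0,0,0,0],
)

```text
clock: 13.5
tool_pos: [0.5533, -0.1894, 0.0376]
eef_rot: [0.579, 0.406, -0.538, 0.459]
contact_force: [-0.3, 0.4, -0.5]
opening: 1.0
```

```bash
python3 snap.py n 270 195 45 395 235 45
```

```text
13.6 [ 0.5542 -0.1898  0.0391] x [ 0.094  -0.0251 -0.9953] y [ 0.9633 -0.2502  0.0973] F [ 0.1986  0.7726 -0.1129] op 0.9999231158665807 q [ 0.2328  0.8526  0.0302  1.9196 -0.0808  0.2729  0.0742]
```

View pics/c_n.png

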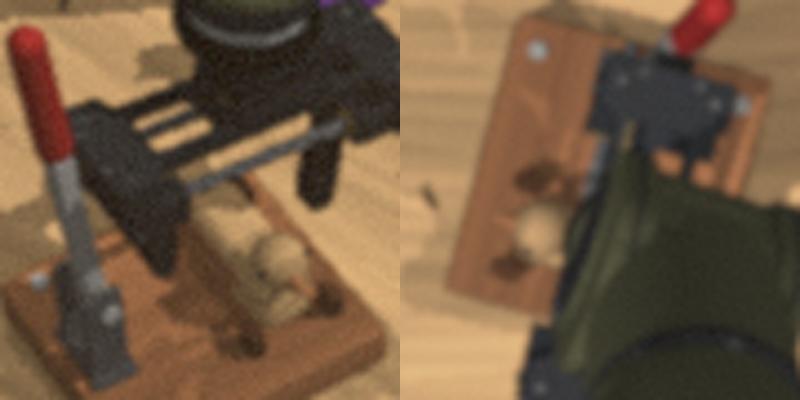

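>>> send_rows(
  commands=[-0.045,0.014,0,0.004,0.016,0,0,0,0,0,0,0,0,0],
)

```text
clock: 13.8
tool_pos: [0.5438, -0.1867, 0.042]
eef_rot: [0.575, 0.411, -0.543, 0.453]
contact_force: [0.2, 0.9, 0.2]
opening: 1.001
```

>>> send_rows(
  commands=[-0.008,0.002,-0.06,0,0,0,0,-0.008,0.002,-0.06,0,0,0,0,0,0,0,0,0,0,0],
)

```text
clock: 14.1
tool_pos: [0.5424, -0.1864, 0.0152]
eef_rot: [0.576, 0.41, -0.542, 0.455]
contact_force: [-0.1, -0.2, 0.1]
opening: 0.999
```

```bash
python3 snap.py o 270 195 45 395 235 45
```

```text
14.2 [ 0.5436 -0.1869  0.0164] x [ 0.0801 -0.0225 -0.9965] y [ 0.9646 -0.2502  0.0832] F [ 1.1272 -0.0336 -0.1344] op 1.0014719680553483 q [ 0.2342  0.8886  0.0262  1.942  -0.0813  0.2285  0.0745]
```

View pics/c_o.png

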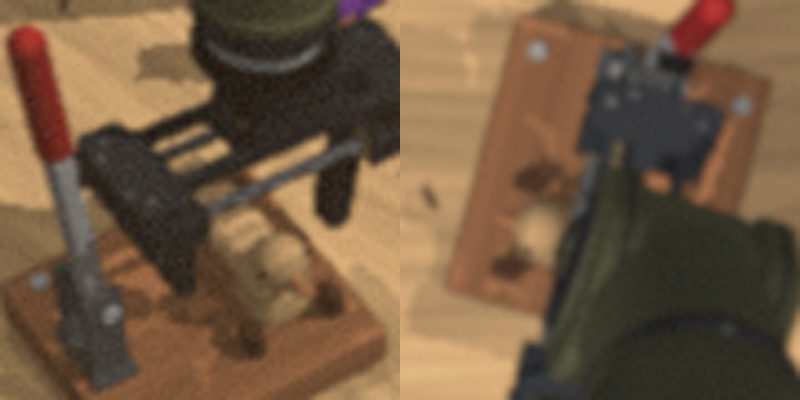

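>>> send_rows(
  commands=[-0.004,0.002,-0.03,0,0,0,0,0,0,0,0,0,0,0],
  newtons=12,
)

```text
clock: 14.4
tool_pos: [0.5438, -0.1867, 0.0101]
eef_rot: [0.577, 0.408, -0.541, 0.457]
contact_force: [-0.8, 0.8, -0.1]
opening: 1.003
```

>>> send_rows(
  commands=[0,0,0,0,0,0,1,0,0,0,0,0,0,1,0,0,0,0,0,0,1,0,0,0,0,0,0,1,0,0,0,0,0,0,1,0,0,0,0,0,0,1,0,0,0,0,0,0,1,0,0,0,0,0,0,1],
  newtons=12,
)

```text
clock: 15.2
tool_pos: [0.5458, -0.1874, 0.0113]
eef_rot: [0.578, 0.407, -0.54, 0.458]
contact_force: [0.4, -0.3, 0.1]
opening: 0.398
```

```bash
python3 snap.py p 270 195 45 395 235 45
```

```text
15.3 [ 0.5457 -0.1874  0.0113] x [ 0.0867 -0.0245 -0.9959] y [ 0.964  -0.2501  0.0901] F [-0.1915  0.0488 -0.4863] op 0.3965828407592861 q [ 0.2346  0.898   0.0249  1.9437 -0.0817  0.2106  0.0744]
```

View pics/c_p.png

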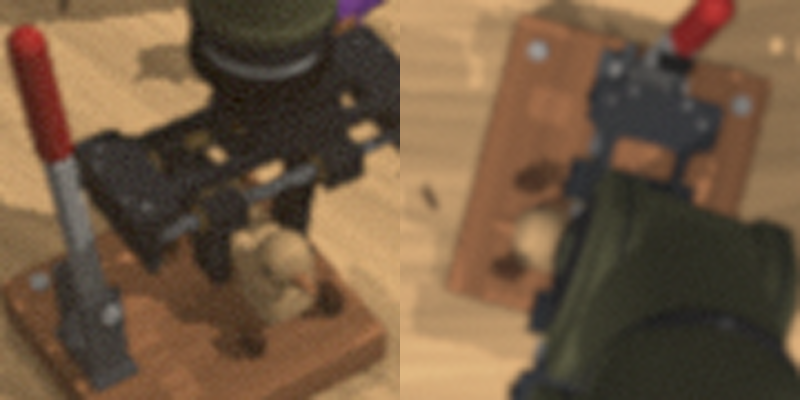

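>>> send_rows(
  commands=[0,0,0,0,0,0,1,0,0,0.03,0,0,0,1,0,0,0.04,0,0,0,1,0,0,0.05,0,0,0,1,-0.005,0,0.06,0,0,0,1],
  newtons=22,
)

```text
clock: 15.8
tool_pos: [0.5428, -0.1867, 0.0577]
eef_rot: [0.577, 0.408, -0.541, 0.457]
contact_force: [-0.2, -0.2, -1.4]
opening: 0.393
```

```bash
python3 snap.py q 270 185 50 395 235 50
```

```text
15.9 [ 0.5442 -0.1874  0.0592] x [ 0.0866 -0.0246 -0.9959] y [ 0.964  -0.2503  0.09  ] F [ 0.3098  0.6069 -0.3195] op 0.3972887655764491 q [ 0.2287  0.8117  0.036   1.9362 -0.0798  0.3048  0.0731]
```

View pics/c_q.png

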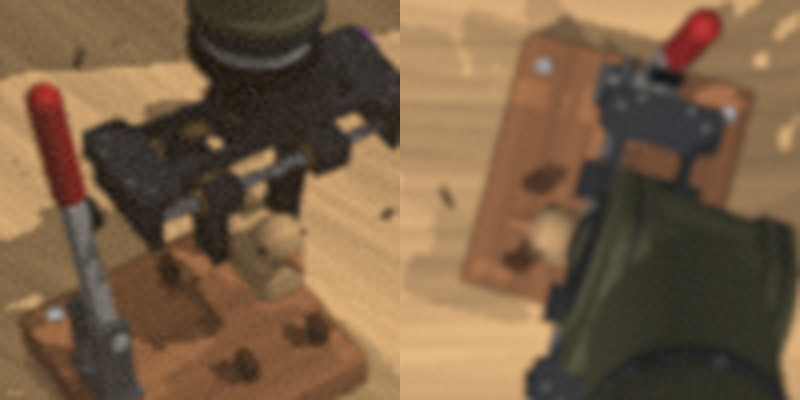

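>>> send_rows(
  commands=[-0.005,0,0.1,0,0,0,1,-0.01,0,0.12,0,0,0,1,-0.02,0.03,0.12,0,0,0,1,-0.02,0.08,0.06,0,0,0,1,-0.03,0.12,0,0,0,0.01,1,-0.03,0.15,0,0,0,0.01,1,-0.02,0.16,0,0,0,0.01,1,-0.02,0.16,0,0,0,0.01,1,-0.02,0.16,0,0,0,0.01,1,-0.01,0.14,0,0,0,0,1,0,0,0,0,0,0,1],
)

```text
clock: 17.0
tool_pos: [0.4909, 0.0701, 0.164]
eef_rot: [0.561, 0.429, -0.522, 0.478]
contact_force: [-0.2, -0.2, -1.1]
opening: 0.392
```

```bash
python3 snap.py r 380 230 90 290 245 90
```

```text
17.1 [0.4912 0.0646 0.1641] x [ 0.0867 -0.0211 -0.996 ] y [ 0.9793 -0.182   0.0891] F [ 0.4184 -0.5337  0.0349] op 0.3907779474966166 q [-0.3572  0.5657  0.1594  2.0895 -0.1125  0.4144 -0.3084]
```

View pics/c_r.png

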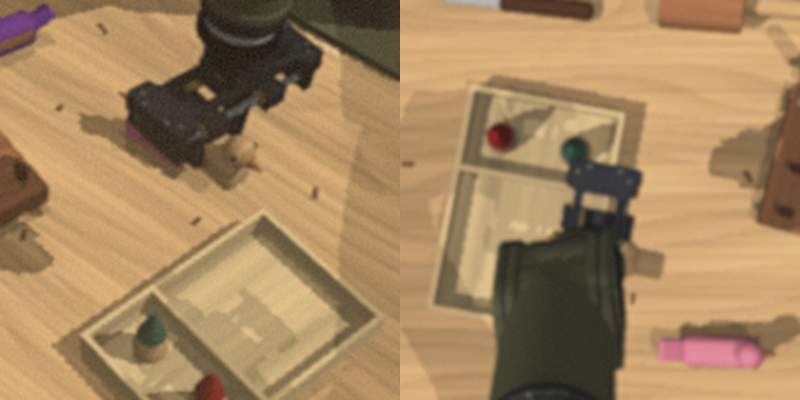

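>>> send_rows(
  commands=[-0.01,0.1,0.02,0.013,0.055,0,1,-0.01,0.15,0.02,0,0,0,1,-0.01,0.15,0,0,0,0,1,-0.01,0.03,0,0,0,0,1,0,0,0,0,0,0,1],
)

```text
clock: 17.6
tool_pos: [0.4815, 0.1634, 0.1745]
eef_rot: [-0.546, -0.446, 0.551, -0.447]
contact_force: [-0.0, -0.7, -0.6]
opening: 0.39
```

```bash
python3 snap.py s 380 220 60 270 245 60; python3 - <<'E'
from h import *
im=np.load("scene_s.npz")["image"]
c=cv2.resize(im[170:250,330:430],(800,640)[0:2],interpolation=cv2.INTER_CUBIC)
cv2.imwrite("pics/s2.png",cv2.convertScaleAbs(c[:600],alpha=1.6,beta=10))
E
```

```text
17.7 [0.4818 0.1621 0.1745] x [-0.0043 -0.0064 -1.    ] y [ 0.979  -0.2039 -0.0029] F [-0.2978  0.5069 -1.2169] op 0.3939432696563798 q [-0.5229  0.5928  0.1673  1.9525 -0.1543  0.6149 -0.4621]
```

View pics/c_s.png

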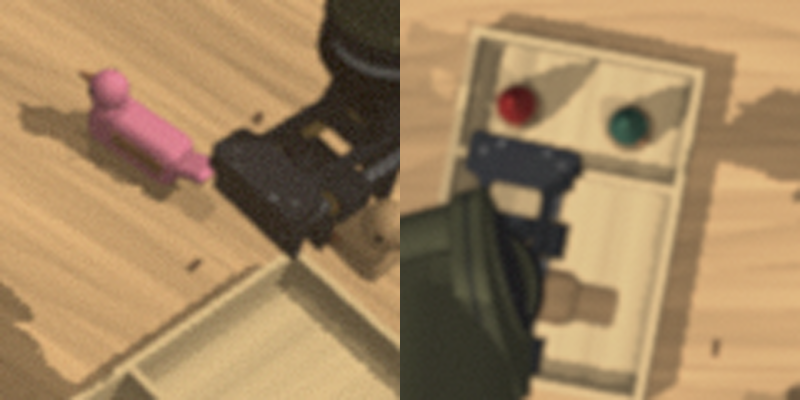

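View pics/s2.png

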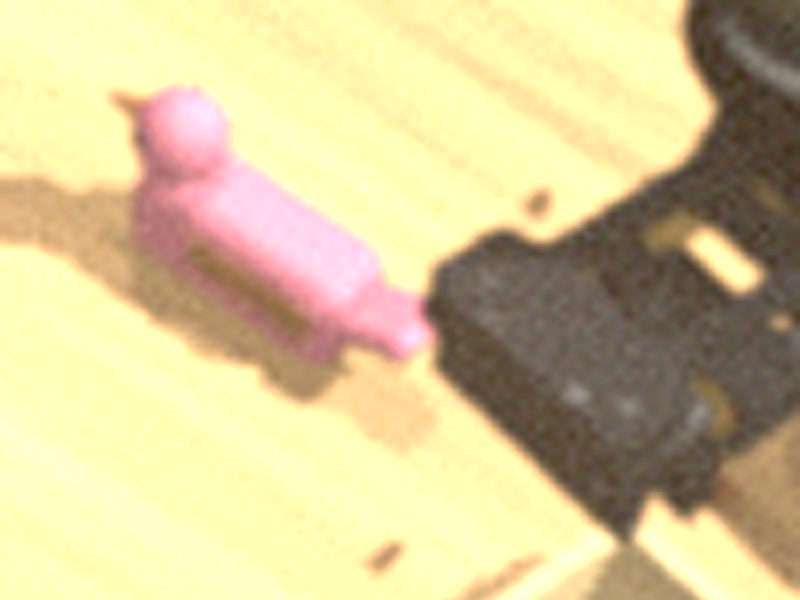

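```bash
python3 - <<'E'
from h import *
im=np.load("scene_s.npz")["image"]
c=cv2.resize(im[175:250,370:470],(800,600),interpolation=cv2.INTER_CUBIC)
cv2.imwrite("pics/s3.png",cv2.convertScaleAbs(c,alpha=1.6,beta=10))
E
```

```text
(no output)
```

View pics/s3.png

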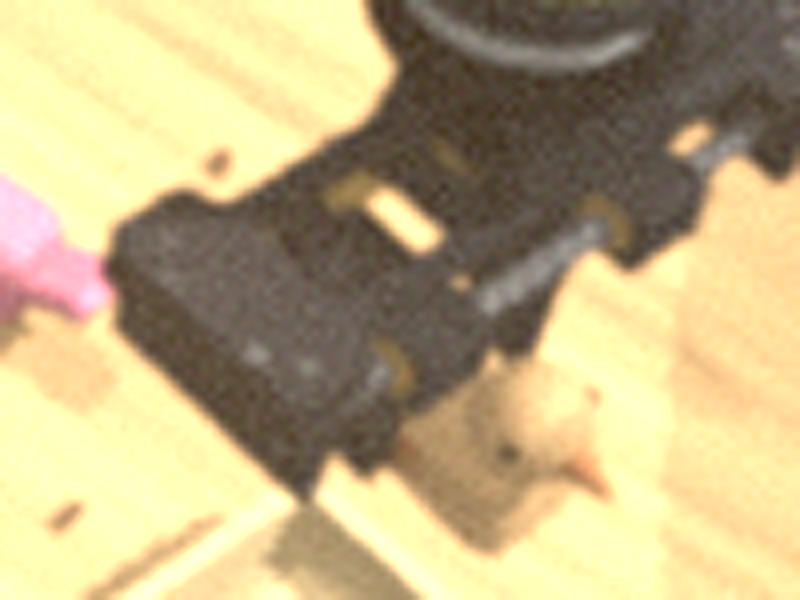

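>>> send_rows(
  commands=[-0.005,0.02,-0.08,0,0,0.02,1,0,0,-0.12,0,0,0,1,0,0,-0.12,0,0,0,1,0,0,-0.12,0,0,0,1,0,0,-0.1,0,0,0,1,0,0,-0.05,0,0,0,1,0,0,0,0,0,0,1],
)

```text
clock: 18.4
tool_pos: [0.4852, 0.1493, 0.0238]
eef_rot: [-0.544, -0.444, 0.549, -0.453]
contact_force: [-0.5, 0.7, -0.0]
opening: 0.394
```

```bash
python3 snap.py t 380 260 60 270 245 60
```

```text
18.5 [0.4862 0.15   0.0254] x [ 0.0044 -0.0129 -0.9999] y [ 0.9808 -0.1948  0.0068] F [ 0.3736  0.0758 -0.8966] op 0.39438627742270027 q [-0.4472  0.8531  0.079   2.0499 -0.19    0.2453 -0.4068]
```

View pics/c_t.png

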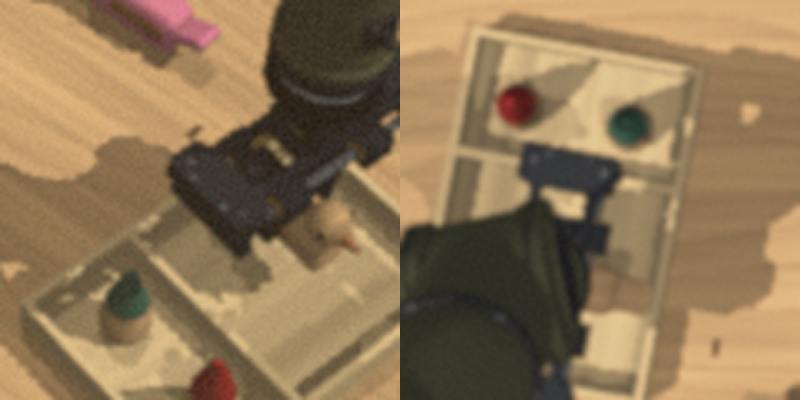

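>>> send_rows(
  commands=[-0.024,0.06,0,0,0,0,1,0,0.02,0,-0.008,0,0.015,1,0,0,0,0,0,0,1],
)

```text
clock: 18.8
tool_pos: [0.4829, 0.1685, 0.0283]
eef_rot: [-0.539, -0.445, 0.545, -0.464]
contact_force: [0.2, -0.1, -0.3]
opening: 0.392
```

```bash
python3 snap.py u 380 260 60 270 245 60
```

```text
18.9 [0.4827 0.1673 0.0281] x [ 0.0095 -0.0263 -0.9996] y [ 0.9844 -0.1756  0.0139] F [ 0.9438 -0.5227 -0.5787] op 0.3884073309623573 q [-0.5048  0.8508  0.1018  2.0436 -0.1925  0.2569 -0.4279]
```

View pics/c_u.png

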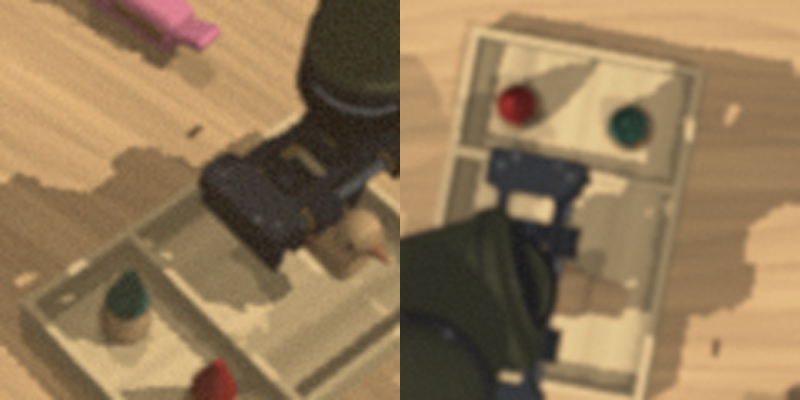

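>>> send_rows(
  commands=[-0.004,0.006,-0.04,0.017,0.006,0,1,0,0.003,-0.04,0,0,0,1,0,0.003,-0.03,0,0,0,1,0,0,0,0,0,0,1],
)

```text
clock: 19.3
tool_pos: [0.4832, 0.1689, 0.0004]
eef_rot: [0.543, 0.453, -0.542, 0.454]
contact_force: [-0.2, -0.2, -2.1]
opening: 0.392
```

>>> send_rows(
  commands=[0,0,-0.012,0,0,0,1,0,0,-0.012,0,0,0,1,0,0,-0.01,0,0,0,1],
)

```text
clock: 19.6
tool_pos: [0.4833, 0.169, -0.0086]
eef_rot: [0.543, 0.453, -0.542, 0.455]
contact_force: [-0.3, -0.2, -0.5]
opening: 0.391
```

```bash
python3 snap.py v 400 260 50 270 245 60
```

```text
19.7 [ 0.4831  0.169  -0.0086] x [ 0.0027 -0.001  -1.    ] y [ 0.9842 -0.1769  0.0029] F [ 0.0413  0.6018 -1.3254] op 0.39570512663153096 q [-0.4563  0.9186  0.0472  2.046  -0.2005  0.179  -0.4083]
```

View pics/c_v.png

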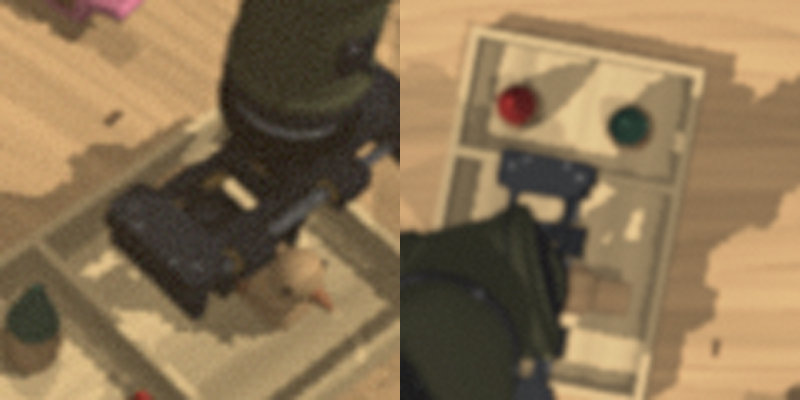

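>>> send_rows(
  commands=[0,0,-0.008,0,0,0,1,0,0,-0.008,0,0,0,1],
)

```text
clock: 19.9
tool_pos: [0.4829, 0.1692, -0.0124]
eef_rot: [0.543, 0.453, -0.542, 0.454]
contact_force: [-2.3, 0.6, 7.6]
opening: 0.389
```

>>> send_rows(
  commands=[0,0,-0.003,0,0,0,1],
)

```text
clock: 20.0
tool_pos: [0.4826, 0.1692, -0.0128]
eef_rot: [0.543, 0.453, -0.542, 0.454]
contact_force: [-2.2, -0.0, 7.7]
opening: 0.39
```

```bash
python3 snap.py w 400 260 40 270 245 60
```

```text
20.1 [ 0.4826  0.1693 -0.0128] x [ 0.0022 -0.0006 -1.    ] y [ 0.9843 -0.1766  0.0023] F [-0.707  -0.1908  4.3105] op 0.38676680391423274 q [-0.4551  0.9265  0.0442  2.0468 -0.201   0.1704 -0.4079]
```

View pics/c_w.png

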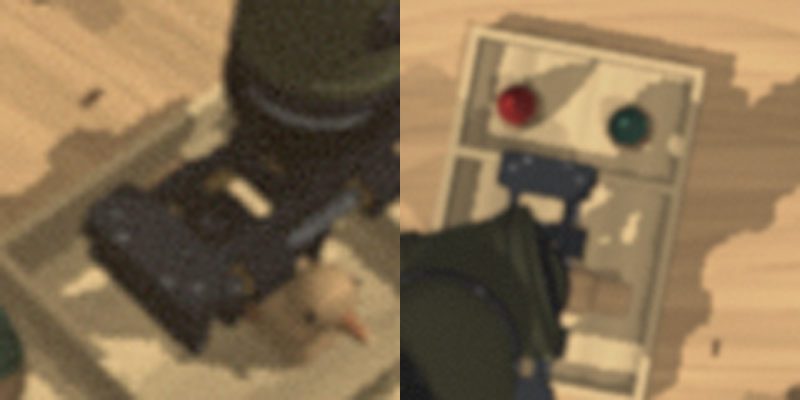

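>>> send_rows(
  commands=[0,0,0,0,0,0,0.55,0,0,0,0,0,0,0.5,0,0,0,0,0,0,0.4,0,0,0,0,0,0,0.3,0,0,0,0,0,0,0.2,0,0,0,0,0,0,0.2,0,0,0,0,0,0,0.2],
)

```text
clock: 20.8
tool_pos: [0.4833, 0.1693, -0.0129]
eef_rot: [0.543, 0.453, -0.542, 0.455]
contact_force: [0.7, 0.1, -0.7]
opening: 0.8
```

>>> send_rows(
  commands=[0,0,0.04,0,0,0,0.2,0,0,0.06,0,0,0,0.2,0,0,0.1,0,0,0,0.2,0,0,0.14,0,0,0,0.2,0,0,0.16,0,0,0,0.2,0,0,0.16,0,0,0,0.2,-0.08,0,0.1,0,0,0,0,-0.1,0.05,0.08,0,0,0,0,-0.1,0.1,0.04,0,0,0,0,-0.05,0.16,0,0,0,0,0,0,0.16,0,0,0,0,0,0,0,0,0,0,0,0],
)

```text
clock: 22.0
tool_pos: [0.3955, 0.2881, 0.224]
eef_rot: [0.548, 0.452, -0.54, 0.452]
contact_force: [-0.0, 0.3, 0.3]
opening: 1.002
```

```bash
python3 snap.py x 380 265 75 265 245 75
```

```text
22.1 [0.396  0.2822 0.2235] x [ 0.0066  0.0017 -1.    ] y [ 0.9818 -0.1896  0.0062] F [ 0.1482 -0.3983 -0.5246] op 0.9997554440254554 q [-0.8586  0.4891  0.2175  1.9701 -0.1553  0.6918 -0.7373]
```

View pics/c_x.png

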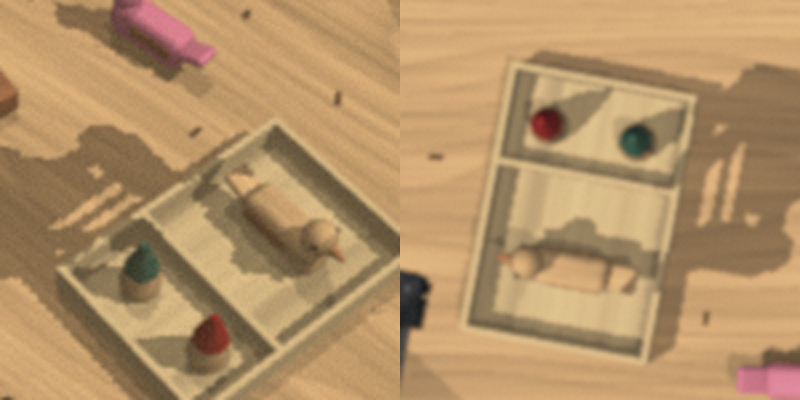

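View pics/scene_x.png

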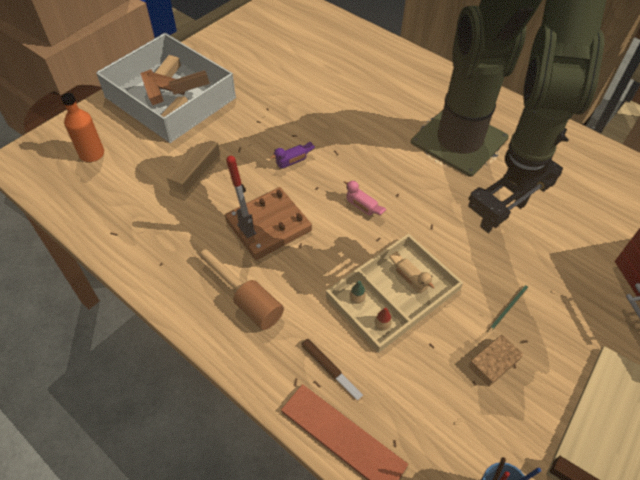

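View pics/top_x.png

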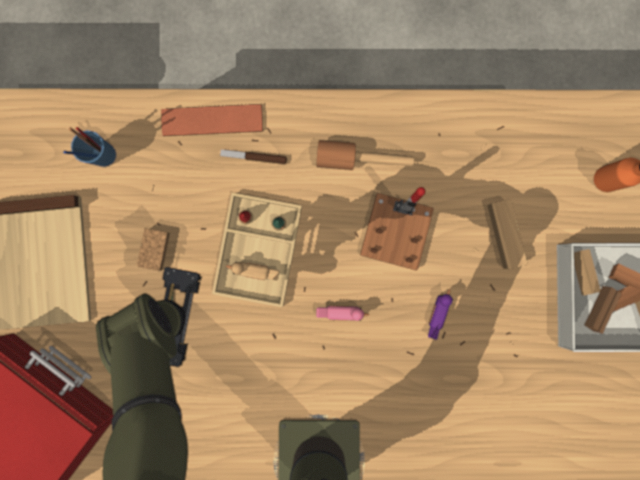

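```bash
python3 - <<'E'
from h import *
a=redmask(np.load("scene_x.npz")["image"],(215,145,260,205));b=redmask(np.load("top_x.npz")["image"],(390,175,430,225))
ka=redmask(np.load("scene_k.npz")["image"],(215,145,260,205))
print(a,b,ka,tri(*max(b[1:3],key=lambda p:p[0]),*min(a[1:3],key=lambda p:p[1])))
d=np.abs(np.load("top_x.npz")["image"].astype(int)-np.load("top0.npz")["image"]).max(2)
from plant import job; job.finish_job()
E
```

```text
(array([233.55980861, 169.90430622]), array([229.61394181, 155.82790119]), array([237.80659739, 185.05421419]), 209) (array([417.55371901, 194.4214876 ]), array([423.19362304, 188.17481554]), array([411.7391469 , 200.86161937]), 121) (array([233.73333333, 170.28205128]), array([229.77649695, 156.06219225]), array([237.84107431, 185.04422287]), 195) (array([ 0.65337351, -0.21717701,  0.28622315]), np.float64(0.0024434668860394827))
the job is handed in; nothing more can be done
```

I opened the red lever to its stop and left it open. Then I lifted the bird out of the cradle, set it down on its base in the empty tray bay, released it, and handed the job in at about 22 s of the 51 s allowed.

**Last checks**
- **Lever:** both camera views put the handle tip at z = 0.286 m, which matches 1.65 rad, fully open. It has not moved since I let go of it.
- **Bird:** the pictures show it lying flat inside the bay, clear of the walls. It touched the floor with about 8 N, and the gripper is now open and well away from everything.
- **Other things:** by eye, the gnomes, look-alike birds, knife, mallet, blank, sanding block and pencil have not moved. I did not measure this.

**What disagreed or went wrong**
- **Tool height:** in the pictures the fingers were about 27 mm higher than the reported tool position. My first grip on the handle closed on nothing; I lowered the tool, allowed for the offset from then on, and the next grip held.
- **Lever stop:** the last push against the stop read about 25 N at the wrist, from the x, y and z components, below the limits.
- **Tilted grasp:** I picked the bird up with the tool tilted about 5° to keep the gripper body off the open lever, and straightened it before placing.

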